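# Turn the battery cassette round in the cue desk

## Robot

A 6-joint arm with a two-finger parallel gripper is mounted at the origin on the work surface. World frame = base frame: x ahead of the robot, y to its left, z up, the work surface at z = 0. Lengths are in mm, angles in rad, forces in N, time in s.
With the tool pointing down it reaches from about 400 to 925 mm from the base axis. Payload 12.5 kg.
Tool frame: the origin (TCP) lies on the front face of the gripper's body, between the roots of the fingers; the fingertips stand 78 mm ahead of it and the grasp point (between the pads) lies 59 mm ahead of it (env.nose_length is the distance from the TCP to the fingertips, in mm); z points along the fingers, y is the line along which they close (so a half turn about z gives the same grasp; the last joint's range is limited). The gripper opens to 95 mm and grips with 3 to 60 N. Pads are 20 mm wide; open, the fingers measure 119 mm over their backs; the gripper's body (75 mm by 180 mm) begins 59 mm behind the grasp point.
Start: joints at [1.226, 0.491, 1.559, -0, 1.092, -0.106], TCP at [147.815, 607.28, 292.261] pointing down, gripper open.
Joint ranges: [-3.1, 3.1], [-0.84, 2.19], [0.05, 2.79], [-1.13, 4.28], [0.06, 2.93], [-2.69, 2.69]. Speed limits (rad/s): [2.22, 2.22, 2.79, 3.14, 3.14, 3.14].

## Interface

Orientations are given as [roll, pitch, yaw] about the fixed x, y, z axes, in that order (R = Rz(yaw) Ry(pitch) Rx(roll)).
In Python, from cell import env gives the robot as it stands.
- The arm moves only by the tool jog_arm, never from a script. Its argument "motion" is a list of rows, each a list of 7 numbers: the turn, a rotation vector about the tool's x, y, z in degrees, then the shift along the tool's x, y, z in mm, then the finger opening in mm, from 0 to 95.1. In form: [[wx, wy, wz, x, y, z, hand], ...]. A call has 1 to 10 rows; each row shifts and turns the commanded pose from where the row before left it, along the tool's axes as they then stand; what a row does not reach is not made up. A row lasts 1/8 s, in which the tool goes at most 62.5 mm and 10.7 degrees, less where a joint would pass 70% of its speed; a pose out of reach is approached as far as the arm can. A call is refused whole if a number of a shift passes 62.5 or a number of a turn 10.7, either way. A call with a gripper value outside its range is refused whole. The fingers move at their own pace and stop on an object; the grip force is fixed at half the most. Time passes only in rows, so rows that do not move let the fingers close. It gives the time, the measured TCP pose, the force, the opening and the grip force at its end, in the units of the state.
- env.state(): the state, without advancing time (a new reading comes with each control period).
- env.read_camera(name): name is "side" or "top"; returns a dict with "color" (420x560x3 uint8, red, green, blue), "z_map" (420x560 float32, mm along the optical axis (not along the pixel's ray), 0 where there is no reading), "camera_matrix" (3x3 intrinsics, pixels), "k1" (the pictures are not rectified: a ray, as slopes to the right and down, at radius r is drawn at 1 + k1 r^2 times it, then the intrinsics apply), "world_to_cam" (4x4, takes a point from world to camera coordinates). Camera axes: x right, y up, looking along -z (the intrinsics and any distortion apply to the point x, -y, -z); pixel columns grow to the right and rows downward; lengths in mm; the calibration is good to about 2 mm. A picture is of the moment at which its call begins.
- env.job_done(): hands the job in; it is judged then, once.
Trained networks look in the newest picture that a camera, given by its name, has taken for a name from the list of things; names that differ only in an ending like _2 or _b are one class to them, and where a whole thing is asked for, a point or a joint stands for the part that bears it (a point fixed in the world has none). Each returns a list of dicts, best first, with "score" (0 to 1); they miss things now and then, are a little off and sometimes report something else, mostly with a low value. They report only what shows in the picture. A call takes as long as a camera call. They do not tell look-alikes from the thing itself.
- env.recognise(camera, thing): "location" ([column, row] in pixels, amid what is visible of it).
The state is a dict: "t": time; "joints": joint angles; "qvel": joint speeds; "tau": joint torques, N m; "eef_pos": TCP position; "tcp_rot": TCP orientation; "ft_force": force on the tool from outside, world axes, zero at the start; "moment": the same for the moment, N m; "opening": opening from 0.0 (shut) to 1.0 (fully open); "grip_force": force on a finger pad.
Only numpy, scipy, OpenCV 4.12 (cv2) and the standard library are available. Lean on these libraries where they do the work, as an engineer would, in place of code of your own. Each camera call takes 0.05 s, during which the arm holds its last target. There are 200 camera calls.

## Task

The battery cassette in the sloping cue desk was put in back to front: its terminal block must be at the end of the well where the desk's contact bar stands. Swing the isolator lever fully off, then the keeper lever fully open (they foul one another, so only this order works), lift the cassette clear of its well, turn it half a turn and lower it gently, without dropping it, until it is fully home and flush; then swing the keeper fully shut over it and after that the isolator fully back on. Do not disturb the props standing around the desk, and let go of everything at the end.

Things in the scene. Friction and masses are not known exactly. Their poses are not given: they have to be found in the camera images.
- bay: Sloping grey panel of the fixed plywood cue desk. Origin: centre of the mouth of the cassette well, in the panel surface, 82 mm above the shelf. Axes: x up the slope, y along the panel (left as seen by someone facing the panel), z square out of the panel, leaning 30 degrees from vertical towards -x's side (the low edge), which faces roughly the robot's left. The panel spans x -135 to +78, y -112 to +112 mm. Place and yaw vary.
- well (a point): Centre of the well's floor, (0, 0, -34 mm) of the bay, axes as the bay's. The well is 74 (x) by 154 (y) by 34 mm deep: 2 mm of play each side of the cassette; 45-degree lead-in bevels 5 mm wide run all round its mouth.
- contact_bar (a point): Centre of the top of the desk's black contact bar (50 by 12 mm, 16 mm high, two brass tongues), standing on the panel beside the well's left end, at bay (0, +93, +16 mm). The cassette's terminal block belongs at this end.
- cassette: Grey battery cassette, loose, 0.25 to 0.5 kg: block 70 (x) by 150 (y) by 34 mm with a square grip, 32 by 32 mm, standing 50 mm above the middle of its top. Origin: centre of its underside; z up along the grip. Fully home, its top is flush with the panel and its origin is at the well point. It starts seated with its axes along the bay's, which is wrong: it must end turned half a turn about z.
- cassette_terminals (a point): Top of the cassette's black terminal block (50 by 14 mm, 10 mm high, two brass studs; the other end has none): (0, -48, +44 mm) in the cassette's frame. It must end at about y = +48 mm of the bay.
- cassette_grip (a point): Centre of the top face of the cassette's square grip, (0, 0, +84 mm) in the cassette's frame, 50 mm above the panel when seated.
- keeper (a joint): Keeper angle, rad. Flat bar 12 mm wide, 3 to 9 mm above the panel, pivot square to the panel at bay (-62, -35 mm). 0 = shut, blade overlapping the cassette's low long edge by 10 mm; opens clockwise (looking down on the panel) to a stop at 1.22, clear of the cassette from 0.95. Stays where left (0.05 N m). Blocked near 0.3 while the isolator is on; cannot shut over a cassette 3 mm proud.
- keeper_post (a point): Top of the upright round post that moves the keeper: 16 mm diameter, top 50 mm above the panel, 45 mm from the pivot. At keeper angle a it stands at bay (-62 - 45 cos a, -35 + 45 sin a) mm: shut (-107, -35), fully open about (-77, +7).
- isolator (a joint): Isolator angle, rad. L-shaped lever of flat bar 12 mm wide, 3 to 9 mm above the panel, pivot square to the panel at bay (-78, +30 mm). 0 = on: its 52 mm blade points to -y and blocks the keeper's tail. Goes off clockwise (looking down on the panel) to a stop at 1.40. Stays where left (0.05 N m). Cannot come fully back on while the keeper is open.
- isolator_post (a point): Top of the upright round post that moves the isolator: 16 mm diameter, top 50 mm above the panel, 40 mm from the pivot. At isolator angle a it stands at bay (-78 - 40 cos a, 30 + 40 sin a) mm: on (-118, +30), fully off about (-85, +69).
- mug: Bystander: blue enamel mug, 76 mm across, 85 mm tall, handle to one side. Origin centre of its underside.
- ashtray: Bystander: round black ashtray, 110 mm across, 30 mm tall. Origin centre of its underside.
- compass: Bystander: brass pocket compass with crown, 80 mm across, 27 mm tall. Origin centre of its underside.
- flask: Bystander: steel flask, 72 mm across, 200 mm tall, easily knocked over. Origin centre of its underside.
- receiver: Bystander: chrome telephone receiver, 230 mm long (x), 60 mm wide, 52 mm tall. Origin at shelf level under its middle.
- torch: Bystander: lying torch, 170 mm long (x), 48 mm thick. Origin at shelf level near its middle.
Things that resemble listed ones, but are neither listed nor needed, are in the scene too. Leave any orange or red look-alike of the cassette alone.

How it is judged:
By the outcome, as a careful person would: the job done as asked, in the order asked, and still so for the second after the job is handed in, with the robot touching nothing.
It also fails if it takes over 72 s, if anything falls off the work surface, if the arm or the gripper's body presses on something with over 40 N, if the wrist force passes 120 N, or if a joint passes its speed limit or range.

## Working session

There is one attempt and no reset: what is moved stays moved. The work goes in short steps, Python scripts to look and compute and a tool call to move; the robot and the scene stay as the last step left them, time stands still between calls to the robot, and variables do not carry over. Pictures are saved under pics/ and viewed, at most 10 in all, crops included, and the job is handed in when it is done.

Besides the shell and the picture viewer there is one more tool, called after "Emit:" by a JSON object that holds its "fn" and its "kwargs", one argument or row to a line. jog_arm: Moves the arm, as the interface text tells. Its arguments: {"type":"object","properties":{"motion":{"type":"array"}},"required":["motion"]}

```bash
ls; mkdir -p pics
cat > h.py <<'E'
import numpy as np, cv2
from cell import env
from scipy.spatial.transform import Rotation as R
def grab(n,save=None):
    c=env.read_camera(n)
    if save: cv2.imwrite('pics/'+save,c['color'][:,:,::-1])
    return c
def pts(c,uv,z=None):
    uv=np.atleast_2d(np.array(uv,float)); K=c['camera_matrix']
    s=np.c_[(uv[:,0]-K[0,2])/K[0,0],(uv[:,1]-K[1,2])/K[1,1]]
    u=s.copy()
    for _ in range(20): u=s/(1+c['k1']*(u**2).sum(1,keepdims=True))
    if z is None: z=c['z_map'][uv[:,1].round().astype(int),uv[:,0].round().astype(int)]
    z=np.broadcast_to(z,len(uv))
    p=np.c_[u[:,0]*z,-u[:,1]*z,-z,np.ones(len(uv))]
    return (np.linalg.inv(c['world_to_cam'])@p.T).T[:,:3]
def proj(c,P):
    P=np.atleast_2d(P); q=(c['world_to_cam']@np.c_[P,np.ones(len(P))].T).T
    u=np.c_[q[:,0],-q[:,1]]/-q[:,2:3]; u=u*(1+c['k1']*(u**2).sum(1,keepdims=True))
    K=c['camera_matrix']; return u*[K[0,0],K[1,1]]+[K[0,2],K[1,2]]
E
python3 - <<'E'
from h import *
np.set_printoptions(precision=1,suppress=True)
print(env.state())
for n in ('top','side'):
    c=grab(n,n+'0.png'); print(n,np.linalg.inv(c['world_to_cam'])[:3],c['camera_matrix'][0],c['k1'])
    for t in ['bay','contact_bar','cassette','cassette_terminals','cassette_grip','keeper_post','isolator_post','flask','mug','ashtray','compass','receiver','torch']:
        for d in env.recognise(n,t)[:3]:
            print(t,np.array(d['location']),round(d['score'],2),pts(c,d['location'])[0])
a=cv2.imread('pics/top0.png')
E
```

```text
pics
{'t': 0.0, 'joints': array([ 1.2,  0.5,  1.6,  0. ,  1.1, -0.1]), 'qvel': array([-0.,  0., -0., -0., -0., -0.]), 'tau': array([  0. , -61.3, -25.8,   0.1,   0. ,  -0. ]), 'eef_pos': array([147.8, 607.1, 291.7]), 'tcp_rot': array([-3.1, -0. ,  2.9]), 'ft_force': array([-0.3,  1.1,  0.2]), 'moment': array([ 0., -0.,  0.]), 'grip_force': 0.0, 'opening': 0.9995550751174509}
top [[   0.     1.    -0.2  361.1]
 [  -1.     0.    -0.   -36.4]
 [  -0.     0.2    1.  1172.4]] [422.4   0.  283.2] 0.012705357476934664
bay [307.4 222.3] 0.61 [541.9 -96.2  63.4]
contact_bar [308.7 218.9] 0.81 [541.1 -96.3 122.3]
contact_bar [283.1 149.4] 0.59 [763.5 -27.6   5.6]
cassette [364.4 324.5] 0.97 [ 282.1 -241.6   69.1]
cassette [189.4 200.1] 0.95 [595.3 219.3  70.5]
cassette [460.3 303. ] 0.93 [ 339.9 -486.    69.8]
cassette_terminals [317.3 213.4] 0.85 [ 554.3 -117.4  129.3]
cassette_terminals [189.9 202.9] 0.66 [588.1 218.   68.2]
cassette_terminals [464.4 301.1] 0.65 [ 344.8 -496.    71.5]
cassette_grip [190.3 200.7] 0.81 [594.4 217.5  67.2]
cassette_grip [321.6 214.5] 0.76 [ 555.8 -130.2  106.3]
[... 1212 characters left out ...]
-288.4   67.9]
cassette_grip [291.3 225.4] 0.85 [ 549.1 -134.2  100.8]
cassette_grip [237.7 383.6] 0.78 [ 335.4 -518.2   72.3]
keeper_post [264.3 229.2] 0.66 [492.5 -63.9  44.5]
isolator_post [273.8 218.6] 0.5 [531.  -16.5  36.5]
flask [311.4 279.9] 0.79 [ 536.  -341.   112.6]
mug [380.7 236.3] 0.94 [ 770.  -201.3   67.5]
mug [290.2 225.8] 0.5 [ 548.  -127.5   94.4]
ashtray [352.2 210.1] 0.81 [776.1  -3.2   4.8]
ashtray [283.9 230.2] 0.68 [538.9 -97.4  57.3]
compass [346.4 269.3] 0.78 [ 659.8 -250.3   24.8]
compass [286.2 228.4] 0.34 [548.  -87.6  53.6]
receiver [210.6 152.3] 0.84 [412.1 413.5  28.7]
torch [354.4 370.5] 0.94 [ 567.5 -527.6   33.6]
torch [285.4 225.9] 0.32 [551.  -68.3  46.4]
```

View pics/top0.png

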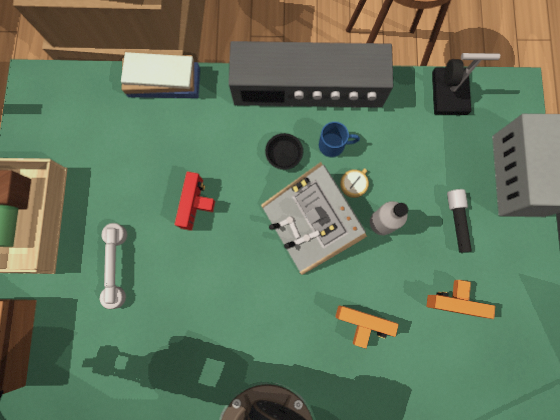

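View pics/side0.png

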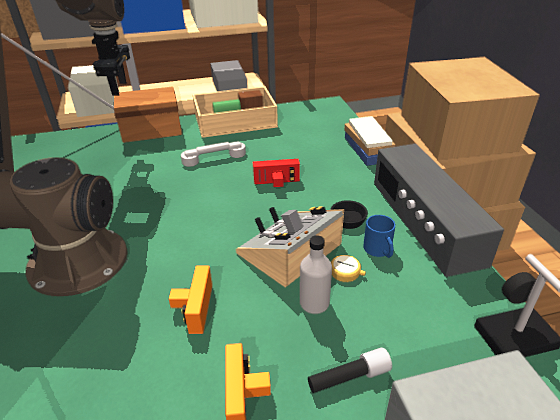

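```bash
cat > fit.py <<'E'
from h import *
np.set_printoptions(precision=1,suppress=True)
def bay(c,cen=(550,-105)):
    v,u=np.mgrid[120:330,180:420]; uv=np.c_[u.ravel(),v.ravel()]
    z=c['z_map'][uv[:,1],uv[:,0]]; P=pts(c,uv)
    P=P[(z>0)&(np.hypot(P[:,0]-cen[0],P[:,1]-cen[1])<190)&(P[:,2]>12)]
    best=None; rng=np.random.default_rng(0)
    for i in range(1500):
        a=P[rng.choice(len(P),3,False)]; n=np.cross(a[1]-a[0],a[2]-a[0]); l=np.linalg.norm(n)
        if l<500: continue
        n/=l; n*=np.sign(n[2])
        if not .8<n[2]<.93: continue
        m=abs((P-a[0])@n)<2.5
        if best is None or m.sum()>best.sum(): best=m
    for _ in range(3):
        Q=P[best]; q0=Q.mean(0); n=np.linalg.svd(Q-q0,full_matrices=False)[2][2]; n*=np.sign(n[2]); best=abs((P-q0)@n)<2.5
    Q=P[best]
    x=np.array([-n[0]*n[2],-n[1]*n[2],1-n[2]**2]); x/=np.linalg.norm(x); y=np.cross(n,x)
    ab=np.c_[(Q-q0)@x,(Q-q0)@y]
    # rect via min area
    r=cv2.minAreaRect(ab.astype(np.float32))
    return q0,n,x,y,ab,r
if __name__=='__main__':
    for nme in ('top','side'):
        c=grab(nme)
        q0,n,x,y,ab,r=bay(c)
        print(nme,len(ab),'n',n,np.degrees(np.arccos(n[2])),'xyaw',np.degrees(np.arctan2(x[1],x[0])),'rect',r,np.percentile(ab,[.3,99.7],axis=0))
        lo,hi=np.percentile(ab,[.3,99.7],axis=0)
        o=q0+x*((lo[0]+135+hi[0]-78)/2)+y*(lo[1]+hi[1])/2
        print('origin',o)
        im=cv2.imread('pics/%s0.png'%nme)
        cr=im[150:285,230:410] if nme=='top' else im[180:300,220:380]
        cv2.imwrite('pics/crop_%s.png'%nme,cv2.resize(cr,None,fx=4,fy=4,interpolation=cv2.INTER_CUBIC))
E
python3 fit.py
```

```text
top 4195 n [-0.3  0.4  0.9] 29.969123390090026 xyaw -58.9358734690808 rect ((33.118560791015625, 2.4147491455078125), (293.5399169921875, 223.9425048828125), 0.08556022495031357) [[-112.4 -109.2]
 [ 100.2  113.6]]
origin [ 562.  -127.    81.4]
side 1508 n [-0.3  0.4  0.9] 29.98861545239307 xyaw -59.10005019998283 rect ((-22.239593505859375, 19.349205017089844), (216.3623046875, 227.0412139892578), 0.031970228999853134) [[-128.   -93.9]
 [  85.4  131.4]]
origin [ 563.9 -129.8   81.6]
```

```bash
python3 -c "
import cv2,numpy as np
a=cv2.imread('pics/crop_top.png');b=cv2.imread('pics/crop_side.png')
cv2.imwrite('pics/crop0.png',cv2.resize(a,(800,600)))"
```

```text
(no output)
```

View pics/crop0.png

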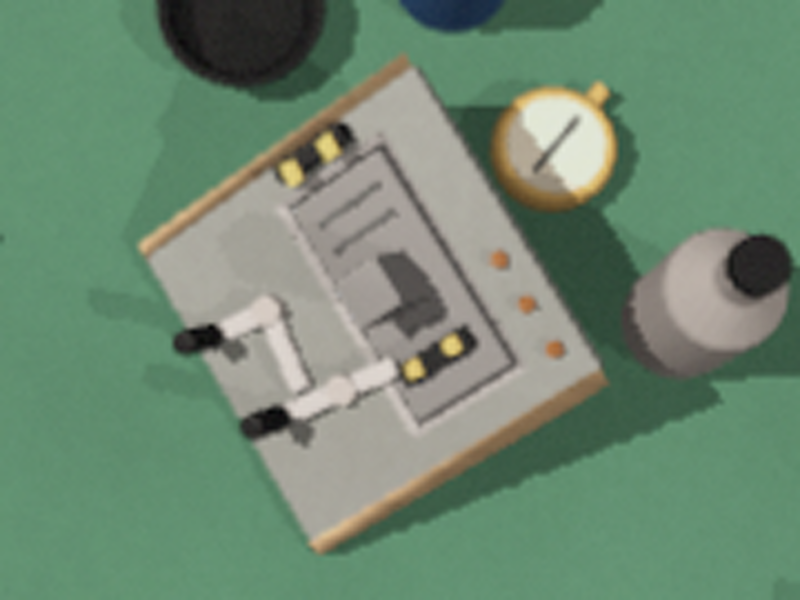

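```bash
cat > plan.py <<'E'
from h import *
np.set_printoptions(precision=3,suppress=True)
O=np.array([563,-128.4,82.]); th=np.radians(-59.0); 
u=np.array([np.cos(th),np.sin(th),0]); 
X=u*np.cos(np.pi/6)+[0,0,.5]; Z=-u*.5+[0,0,np.cos(np.pi/6)]; Y=np.cross(Z,X); B=np.c_[X,Y,Z]
def w(b): return O+B@np.array(b,float)
def toolR(k): # tool y at k*90deg from bay y about bay z
    return B@R.from_euler('z',90*k,degrees=True).as_matrix()@np.diag([-1,1,-1.])
def cur():
    s=env.state(); return np.array(s['eef_pos']),R.from_euler('xyz',s['tcp_rot']).as_matrix()
def report():
    p,r=cur(); s=env.state()
    print('t',round(s['t'],2),'bay',B.T@(p-O),'tool in bay z-rot',R.from_matrix(B.T@r@np.diag([-1,1,-1.])).as_rotvec(degrees=True),'F',B.T@s['ft_force'],'open',s['opening']*95.1,s['grip_force'],'q',s['joints'])
def delta(R0,R1): return R.from_matrix(R0.T@R1).as_rotvec(degrees=True)
E
python3 - <<'E'
from plan import *
p,r=cur(); print(p,r)
for b in [(-118,30,160),(0,0,160)]: print(b,w(b),'shift in tool now',r.T@(w(b)-p), r.T@(np.array([480,270,300])-p), r.T@(w(b)-[480,270,300]))
q1,q23=.05,2.0
for k in range(4):
    print(k,delta(r,toolR(k)), end=' ')
    M=(R.from_euler('z',q1)*R.from_euler('y',q23)).inv()*R.from_matrix(toolR(k))*R.from_euler('z',[ [90]],degrees=True)[0]
    M2=(R.from_euler('z',q1)*R.from_euler('y',q23)).inv()*R.from_matrix(toolR(k))*R.from_euler('z',-90,degrees=True)
    print(M.as_euler('ZYZ'),M2.as_euler('ZYZ'))
# check convention on current
s=env.state()['joints']; 
for a in (90,-90):
  print((R.from_euler('z',s[0])*R.from_euler('y',s[1]+s[2])*R.from_euler('ZYZ',s[3:])*R.from_euler('z',a,degrees=True)).as_matrix())
for nm in ('top','side'):
    c=grab(nm); im=c['color'][:,:,::-1].copy()
    im=cv2.resize(im,None,fx=4,fy=4,interpolation=cv2.INTER_CUBIC)
    f=[(-135,-112,0),(78,-112,0),(78,112,0),(-135,112,0)],[(-37,-77,0),(37,-77,0),(37,77,0),(-37,77,0)],[(-16,-16,50),(16,-16,50),(16,16,50),(-16,16,50)],[(-25,87,16),(25,87,16),(25,99,16),(-25,99,16)]
    for q in f: cv2.polylines(im,[(proj(c,[w(b) for b in q])*4+1.5).astype(int)],True,(0,0,255),1)
    for b in [(-107,-35,50),(-118,30,50),(0,-48,10)]: cv2.circle(im,tuple(int(t) for t in proj(c,w(b))[0]*4+1.5),5,(255,0,0),1)
    im=im[620:1120,1000:1500] if nm=='top' else im[760:1180,920:1420]
    cv2.imwrite('pics/ov_%s.png'%nm,im)
a=cv2.imread('pics/ov_top.png');b=cv2.imread('pics/ov_side.png')
a=cv2.resize(a,(400,400)); b=cv2.resize(b,(400,336))
o=np.zeros((400,800,3),np.uint8); o[:,:400]=a; o[:336,400:]=b; cv2.imwrite('pics/ov.png',o)
E
```

```text
[147.815 607.298 292.259] [[-0.972  0.237  0.   ]
 [ 0.237  0.972  0.   ]
 [-0.     0.    -1.   ]]
(-118, 30, 160) [494.88   43.219 161.564] shift in tool now [-470.628 -466.01   130.633] [-402.535 -249.163   -7.773] [ -68.092 -216.847  138.406]
(0, 0, 160) [521.797 -59.827 220.564] shift in tool now [-521.153 -559.758   71.62 ] [-402.535 -249.163   -7.773] [-118.618 -310.595   79.393]
0 [ 11.866 -28.408  44.255] [-0.569  0.958  2.941] [-0.569  0.958 -0.201]
1 [ 28.458 -11.688 -43.636] [-0.569  0.958  1.37 ] [-0.569  0.958 -1.772]
2 [  35.078   14.653 -130.9  ] [-0.569  0.958 -0.201] [-0.569  0.958  2.941]
3 [-14.477 -35.247 131.509] [-0.569  0.958 -1.772] [-0.569  0.958  1.37 ]
[[-0.972  0.237  0.   ]
 [ 0.237  0.972  0.   ]
 [-0.     0.    -1.   ]]
[[ 0.972 -0.237  0.   ]
 [-0.237 -0.972  0.   ]
 [ 0.    -0.    -1.   ]]
```

View pics/ov.png

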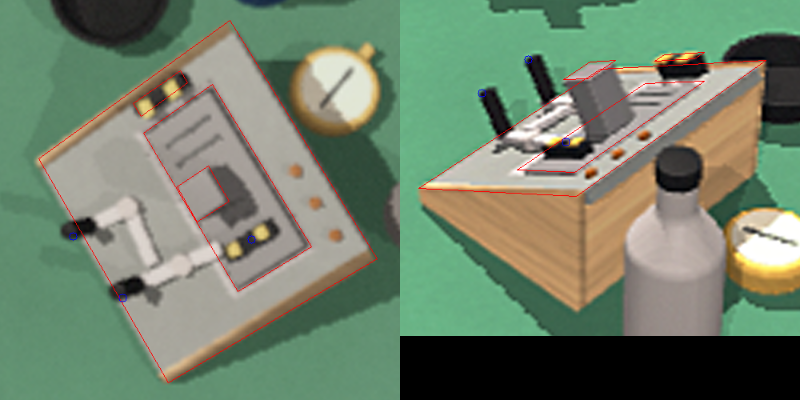

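Emit:
{"fn": "jog_arm", "kwargs": {
  "motion": [
    [0,0,0,-50.3,-31.1,-1,40],
    [0,0,0,-50.3,-31.1,-1,40],
    [0,0,0,-50.3,-31.1,-1,40],
    [0,0,0,-50.3,-31.1,-1,40],
    [0,0,0,-50.3,-31.1,-1,40],
    [0,0,0,-50.3,-31.1,-1,40],
    [0,0,0,-50.3,-31.1,-1,40],
    [0,0,0,-50.3,-31.1,-1,40],
    [0,0,0,-13.5,-50.6,26,40],
    [0,0,0,-13.5,-50.6,26,40]
  ]
}}

```text
t: 2.85
eef_pos: [482.4, 163.9, 247.7]
tcp_rot: [3.141, 0.001, 2.903]
ft_force: [1.9, -0.7, 0.0]
opening: 0.42
grip_force: 0.0
```

Emit:
{"fn": "jog_arm", "kwargs": {
  "motion": [
    [0,0,0,-13.5,-50.6,26,40],
    [0,0,0,-13.5,-50.6,26,40],
    [1.98,-4.73,7.38,0,0,0,40],
    [1.98,-4.73,7.38,0,0,0,40],
    [1.98,-4.73,7.38,0,0,0,40],
    [1.98,-4.73,7.38,0,0,0,40],
    [1.98,-4.73,7.38,0,0,0,40],
    [1.98,-4.73,7.38,0,0,0,40],
    [0,0,0,0,0,0,40]
  ]
}}

```text
t: 3.98
eef_pos: [483.8, 61.0, 195.6]
tcp_rot: [-3.113, 0.477, 2.193]
ft_force: [0.2, 0.5, -0.7]
opening: 0.418
grip_force: 0.0
```

```bash
python3 -c "
from plan import *
report()
p,r=cur();print(delta(r,toolR(0)))
c=grab('side')
for n in ('keeper_post','isolator_post'):
    for d in env.recognise('side',n)[:2]: print(n,d)
print(proj(c,[w((-118,30,45)),w((-107,-35,45))]))"
```

```text
t 3.98 bay [-119.143   29.672  199.943] tool in bay z-rot [0.609 2.62  4.107] F [-0.665  0.463 -0.431] open 39.767863959438465 0.0 q [ 0.159  0.439  2.084 -0.854  0.596  0.259]
[ 0.609 -2.62   4.107]
isolator_post {'location': [275.6, 217.3], 'score': 0.53}
isolator_post {'location': [261.2, 230.8], 'score': 0.45}
[[270.412 209.722]
 [255.885 220.263]]
```

Emit:
{"fn": "jog_arm", "kwargs": {
  "motion": [
    [0.6,-2.6,4.1,-1.1,0.3,0,40],
    [0,0,0,0,0,36,40],
    [0,0,0,0,0,36,40],
    [0,0,0,0,0,36,40],
    [0,0,0,0,0,0,40]
  ]
}}

```text
t: 4.75
eef_pos: [522.9, 18.0, 115.4]
tcp_rot: [-3.123, 0.502, 2.11]
ft_force: [-0.2, -0.1, 0.4]
opening: 0.423
grip_force: 0.0
```

```bash
python3 -c "
from plan import *
report()
for n in ('side','top'):
    c=grab(n); im=c['color'][:,:,::-1]
    cv2.imwrite('pics/n_%s.png'%n, cv2.resize(im[150:290,200:400],None,fx=2,fy=2,interpolation=cv2.INTER_CUBIC))
cv2.imwrite('pics/near.png',np.hstack([cv2.imread('pics/n_side.png'),cv2.imread('pics/n_top.png')]))"
```

```text
t 4.75 bay [-109.871   40.998  102.011] tool in bay z-rot [-1.132  1.221 -0.057] F [ 0.192 -0.2    0.302] open 40.26073624973043 0.0 q [ 0.071  0.622  2.064 -1.132  0.505  0.563]
```

View pics/near.png

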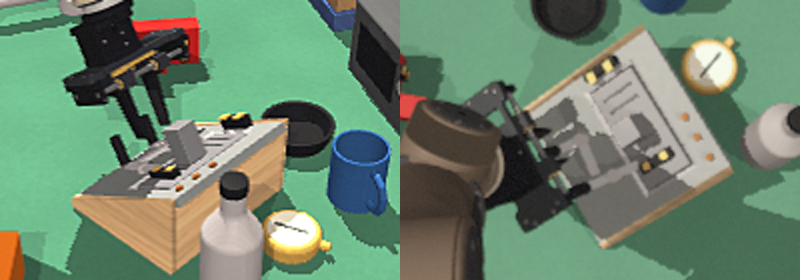

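```bash
cat > kin.py <<'E'
from plan import *
from scipy.optimize import least_squares
S=[([1.226,.491,1.559,0,1.092,-.106],[147.8,607.3,292.26]),([0.159,0.439,2.084,-0.854,0.596,0.259],[483.8,61,195.6]),([0.071,0.622,2.064,-1.132,0.505,0.563],[522.9,18,115.4])]
def fk(q,p):
    h,L1,L2,d=p
    f=R.from_euler('z',q[0]); a=R.from_euler('y',q[1]); b=R.from_euler('y',q[1]+q[2])
    Rt=f*b*R.from_euler('ZYZ',q[3:])*R.from_euler('z',90,degrees=True)
    return np.array([0,0,h])+f.apply(a.apply([0,0,L1])+b.apply([0,0,L2]))+Rt.apply([0,0,d]),Rt.as_matrix()
fit=least_squares(lambda p:np.ravel([fk(q,p)[0]-x for q,x in S]),[350,450,400,250],loss='soft_l1')
PR=fit.x
LO=np.array([-3.1,-.84,.05,-1.13,.06,-2.69]);HI=np.array([3.1,2.19,2.79,4.28,2.93,2.69])
def ik(p,Rm,q0=(0.07,.6,2,-.8,.6,.3)):
    f=lambda q:np.r_[(fk(q,PR)[0]-p)/100,R.from_matrix(Rm.T@fk(q,PR)[1]).as_rotvec()]
    s=least_squares(f,q0); return s.x,np.abs(s.fun).max()
E
python3 - <<'E'
from kin import *
print(PR,np.abs(fit.fun).max())
def show(n,b,k): 
    q,e=ik(w(b),toolR(k)); print(n,b,k,q,round(e,4),'OK' if ((q>LO)&(q<HI)).all() and e<.01 else 'BAD')
for b in [(0,0,86),(0,0,190)]:
    for k in(0,1): show('cas',b,k)
for b in [(-118,30,92),(-85,69,92),(-107,-35,92),(-77,7,92)]: show('lev',b,0)
E
```

```text
[ 32.758 581.528 400.666  41.814] 65.04651041150814
cas (0, 0, 86) 0 [-0.138  0.563  1.983 -1.045  0.466  0.245] 0.0 OK
cas (0, 0, 86) 1 [-0.138  0.563  1.983 -1.045  0.466 -1.326] 0.0 OK
cas (0, 0, 190) 0 [-0.058  0.396  1.972 -0.797  0.616  0.029] 0.0 OK
cas (0, 0, 190) 1 [-0.058  0.396  1.972 -0.797  0.616 -1.542] 0.0 OK
lev (-118, 30, 92) 0 [ 0.064  0.624  2.099 -1.26   0.485  0.684] 0.0 BAD
lev (-85, 69, 92) 0 [ 0.05   0.638  1.969 -1.074  0.525  0.458] 0.0 OK
lev (-107, -35, 92) 0 [-0.021  0.573  2.223 -1.471  0.439  0.832] 0.0 BAD
lev (-77, 7, 92) 0 [-0.021  0.585  2.093 -1.231  0.465  0.566] 0.0 BAD
```

```bash
python3 - <<'E'
s=open('kin.py').read()
s=s.replace("h,L1,L2,d=p","h,L1,L2,d,a0,e=p").replace("f.apply(a.apply([0,0,L1])","f.apply(np.array([a0,0,0])+a.apply([0,0,L1])").replace("b.apply([0,0,L2])","b.apply([e,0,L2])").replace("[350,450,400,250],loss='soft_l1'","[350,450,400,250,0,0]")
open('kin.py','w').write(s)
E
cat > chk.py <<'E'
from kin import *
print(PR,fit.fun)
for q,x in S[1:]: print(R.from_matrix(fk(q,PR)[1]).as_euler('xyz'))
def show(n,b,k): 
    q,e=ik(w(b),toolR(k)); print(n,b,k,q,round(e,4),'OK' if ((q>LO)&(q<HI)).all() and e<.01 else 'BAD')
for b in [(0,0,86),(0,0,190)]:
    for k in(0,1): show('cas',b,k)
for b in [(-118,30,92),(-85,69,92),(-107,-35,92),(-77,7,92)]: show('lev',b,0)
E
python3 chk.py
```

```text
[ 27.333 556.729 351.718  41.417  58.434  24.668] [ 62.32  -22.24    0.557  -0.803  -1.301  -1.959   0.792   1.06    1.402]
[-3.113  0.477  2.193]
[-3.123  0.502  2.11 ]
cas (0, 0, 86) 0 [-0.138  0.567  1.976 -1.04   0.468  0.239] 0.0 OK
cas (0, 0, 86) 1 [-0.138  0.567  1.976 -1.04   0.468 -1.332] 0.0 OK
cas (0, 0, 190) 0 [-0.058  0.384  1.95  -0.764  0.639 -0.012] 0.0 OK
cas (0, 0, 190) 1 [-0.058  0.384  1.95  -0.764  0.639 -1.583] 0.0 OK
lev (-118, 30, 92) 0 [ 0.063  0.642  2.11  -1.314  0.477  0.744] 0.0 BAD
lev (-85, 69, 92) 0 [ 0.05   0.648  1.965 -1.084  0.522  0.47 ] 0.0 OK
lev (-107, -35, 92) 0 [-0.022  0.598  2.247 -1.575  0.437  0.946] 0.0 BAD
lev (-77, 7, 92) 0 [-0.021  0.598  2.1   -1.272  0.459  0.611] 0.0 BAD
```

```bash
sed -i 's/h,L1,L2,d,a0,e=p/h,L1,L2,d,a0,e,c=p/; s/np.array(\[a0,0,0\])/np.array([a0,c,0])/; s/\[350,450,400,250,0,0\]/[350,450,400,250,0,0,60]/' kin.py
python3 - <<'E'
from kin import env
print(env.state()['joints'].tolist(), env.state()['eef_pos'].tolist())
E
python3 chk.py
```

```text
[0.07310936160112282, 0.6186911760006989, 2.0660845902556004, -1.132515626949301, 0.5056574890294417, 0.5646930168100732] [522.0772140863686, 18.8800716176496, 116.71956804373421]
[197.501 587.377 411.522 194.898  -0.478  43.489  66.167] [ 0.002 -0.002 -0.003 -0.003  0.056  0.012 -0.001 -0.054 -0.009]
[-3.113  0.477  2.193]
[-3.123  0.502  2.11 ]
cas (0, 0, 86) 0 [-0.152  0.55   2.037 -1.125  0.441  0.32 ] 0.0 OK
cas (0, 0, 86) 1 [-0.152  0.55   2.037 -1.125  0.441 -1.25 ] 0.0 OK
cas (0, 0, 190) 0 [-0.064  0.368  2.021 -0.819  0.598  0.05 ] 0.0 OK
cas (0, 0, 190) 1 [-0.064  0.368  2.021 -0.819  0.598 -1.52 ] 0.0 OK
lev (-118, 30, 92) 0 [ 0.068  0.641  2.109 -1.307  0.479  0.741] 0.0 BAD
lev (-85, 69, 92) 0 [ 0.053  0.642  1.989 -1.11   0.516  0.502] 0.0 OK
lev (-107, -35, 92) 0 [-0.025  0.598  2.245 -1.573  0.436  0.94 ] 0.0 BAD
lev (-77, 7, 92) 0 [-0.024  0.594  2.12  -1.303  0.453  0.643] 0.0 BAD
```

```bash
cat >> kin.py <<'E'
def pose(g,k=0,dl=0,yaw=0):
    """grasp point g in bay (mm); tool tilted dl deg toward vertical about bay y; yaw deg extra about bay z"""
    Rm=B@R.from_euler('z',90*k+yaw,degrees=True).as_matrix()@np.diag([-1,1,-1.])
    Rm=R.from_rotvec(np.radians(dl)*Y).as_matrix()@Rm
    return w(g)-Rm[:,2]*59,Rm
E
python3 - <<'E'
from kin import *
for h in (27,35,41,46):
    print(h,ik(*pose((0,0,h),1))[0], ik(*pose((0,0,h+100),1))[0][3])
for dl in (10,15,20,25):
    print(dl,[list(ik(*pose(b,0,dl))[0][3:].round(2)) for b in [(-118,30,33),(-85,69,33),(-107,-35,33),(-77,7,33)]], pose((0,0,33),0,dl)[1][2,2])
E
```

```text
27 [-0.152  0.55   2.037 -1.125  0.441 -1.25 ] -0.8283875887341569
35 [-0.145  0.536  2.038 -1.096  0.45  -1.276] -0.8103283668385364
41 [-0.14   0.525  2.038 -1.076  0.457 -1.294] -0.7973070376209396
46 [-0.136  0.516  2.038 -1.059  0.463 -1.31 ] -0.7867915461716894
10 [[np.float64(-0.84), np.float64(0.4), np.float64(0.23)], [np.float64(-0.68), np.float64(0.48), np.float64(0.03)], [np.float64(-1.04), np.float64(0.32), np.float64(0.34)], [np.float64(-0.78), np.float64(0.4), np.float64(0.08)]] -0.9396926207859085
15 [[np.float64(-0.58), np.float64(0.41), np.float64(-0.06)], [np.float64(-0.46), np.float64(0.51), np.float64(-0.19)], [np.float64(-0.69), np.float64(0.32), np.float64(-0.04)], [np.float64(-0.52), np.float64(0.42), np.float64(-0.21)]] -0.9659258262890683
20 [[np.float64(-0.34), np.float64(0.44), np.float64(-0.32)], [np.float64(-0.27), np.float64(0.55), np.float64(-0.39)], [np.float64(-0.38), np.float64(0.36), np.float64(-0.37)], [np.float64(-0.3), np.float64(0.47), np.float64(-0.45)]] -0.984807753012208
25 [[np.float64(-0.15), np.float64(0.5), np.float64(-0.53)], [np.float64(-0.12), np.float64(0.61), np.float64(-0.55)], [np.float64(-0.16), np.float64(0.42), np.float64(-0.62)], [np.float64(-0.13), np.float64(0.54), np.float64(-0.63)]] -0.9961946980917457
```

```bash
cat >> kin.py <<'E'
def go(p1,R1,n,start=None):
    p0,R0=start or cur()
    rv=R.from_matrix(R0.T@R1).as_rotvec(); 
    for i in range(n):
        Ri=R0@R.from_rotvec(rv*i/n).as_matrix()
        print(np.r_[np.degrees(rv)/n,Ri.T@(p1-p0)/n].round(2).tolist())
E
python3 - <<'E'
from kin import *
report()
T=pose((-118,30,33),0,14); H=(T[0]-50*T[1][:,2],T[1]); 
p,r=cur(); go(*H,3,(p-r[:,2]*40,r))
E
```

```text
t 4.85 bay [-110.223   40.777  103.728] tool in bay z-rot [-1.036  1.159 -0.072] F [ 0.011 -0.321 -0.227] open 39.992062145540984 0.0 q [ 0.073  0.619  2.066 -1.133  0.506  0.565]
[-0.34, 4.28, -0.07, -5.97, -3.8, 1.6]
[-0.34, 4.28, -0.07, -6.06, -3.81, 1.13]
[-0.34, 4.28, -0.07, -6.13, -3.82, 0.65]
```

Emit:
{"fn": "jog_arm", "kwargs": {
  "motion": [
    [0,0,0,0,0,-40,40],
    [-0.3,4.3,0,-6,-3.8,1.6,40],
    [-0.3,4.3,0,-6,-3.8,1.1,40],
    [-0.3,4.3,0,-6,-3.8,0.6,40],
    [0,0,0,0,0,0,40]
  ]
}}

```text
t: 5.48
eef_pos: [512.2, 14.5, 157.3]
tcp_rot: [3.14, 0.28, 2.106]
ft_force: [-0.3, -0.5, -0.6]
opening: 0.423
grip_force: 0.0
```

Run:
```python
from kin import *
report()
T=pose((-118,30,33),0,14); go(*T,2)
```

```text
t 5.47 bay [-91.117  30.08  139.573] tool in bay z-rot [-0.025 13.964 -0.304] F [-0.046 -0.496 -0.642] open 40.25704594852399 0.0 q [-0.011  0.513  2.03  -0.509  0.503 -0.11 ]
[0.01, 0.02, -0.15, 0.17, -0.05, 25.46]
[0.01, 0.02, -0.15, 0.16, -0.04, 25.46]
```

Emit:
{"fn": "jog_arm", "kwargs": {
  "motion": [
    [0,0,0,0,0,25.5,40],
    [0,0,0,0,0,25.5,40],
    [0,0,0,0,0,0,40],
    [0,0,0,0,0,0,30],
    [0,0,0,0,0,0,10],
    [0,0,0,0,0,0,10],
    [0,0,0,0,0,0,10]
  ]
}}

```text
t: 6.35
eef_pos: [520.0, 3.2, 107.7]
tcp_rot: [3.14, 0.279, 2.107]
ft_force: [1.3, 5.3, 5.2]
opening: 0.163
grip_force: 30.0
```

Run:
```python
from kin import *
report()
p,r=cur(); print('grasp bay',B.T@(p+59*r[:,2]-O))
# arc: iso from 0 to 1.45 in 9 rows, tool-frame shifts
R1=pose((0,0,0),0,14)[1]
a=np.linspace(0,1.45,10)
P=np.array([B@[-78-40*np.cos(t),30+40*np.sin(t),33] for t in a])
print((np.diff(P,axis=0)@R1).round(1).tolist())
```

```text
t 6.35 bay [-104.07    30.923   89.706] tool in bay z-rot [ 0.014 13.997 -0.256] F [-0.766  3.807  6.442] open 15.457404510191866 30.002010762691498 q [-0.034  0.61   2.045 -0.63   0.403  0.001]
grasp bay [-118.34    30.97    32.458]
[[-0.5, 6.4, -0.1], [-1.5, 6.3, -0.4], [-2.4, 5.9, -0.6], [-3.3, 5.4, -0.8], [-4.1, 4.8, -1.0], [-4.8, 4.1, -1.2], [-5.4, 3.2, -1.3], [-5.8, 2.3, -1.5], [-6.1, 1.3, -1.5]]
```

Emit:
{"fn": "jog_arm", "kwargs": {
  "motion": [
    [0,0,0,-0.5,6.4,-0.1,10],
    [0,0,0,-1.5,6.3,-0.4,10],
    [0,0,0,-2.4,5.9,-0.6,10],
    [0,0,0,-3.3,5.4,-0.8,10],
    [0,0,0,-4.1,4.8,-1.0,10],
    [0,0,0,-4.8,4.1,-1.2,10]
  ]
}}

```text
t: 7.1
eef_pos: [553.8, 6.9, 115.0]
tcp_rot: [-3.137, 0.277, 2.107]
ft_force: [-5.8, -1.6, -1.1]
opening: 0.161
grip_force: 30.0
```

```bash
cat >> kin.py <<'E'
def gp():
    p,r=cur(); s=env.state(); g=B.T@(p+59*r[:,2]-O)
    print('t',round(s['t'],2),'grasp',g,'F',B.T@s['ft_force'],'grip',s['grip_force'],s['opening']*95.1,
     'iso a',np.arctan2(g[1]-30,-(g[0]+78)),np.hypot(g[1]-30,g[0]+78),'keep a',np.arctan2(g[1]+35,-(g[0]+62)),np.hypot(g[1]+35,g[0]+62),'q4',s['joints'][3])
E
python3 -c "
from kin import *
gp()"
```

```text
t 7.1 grasp [-102.436   61.466   31.757] F [-1.993 -5.806 -0.129] grip 30.0111186504364 15.284472269599913 iso a 0.9105020698100187 39.840444177544605 keep a 1.1738717483292462 104.59854321553 q4 -0.5362212021119049
```

Emit:
{"fn": "jog_arm", "kwargs": {
  "motion": [
    [0,0,0,-5.4,3.2,-1.3,10],
    [0,0,0,-5.8,2.3,-1.5,10],
    [0,0,0,-6.1,1.3,-1.5,10]
  ]
}}

```text
t: 7.48
eef_pos: [568.4, -2.5, 124.1]
tcp_rot: [-3.141, 0.277, 2.107]
ft_force: [-2.1, 6.2, -3.1]
opening: 0.162
grip_force: 30.0
```

```bash
python3 -c "
from kin import *
gp()"
```

```text
t 7.47 grasp [-84.421  69.386  31.798] F [-7.102  1.406  0.563] grip 30.009836554527283 15.40993755631704 iso a 1.4091987745486099 39.90586084088984 keep a 1.3592245436186114 106.76662404015156 q4 -0.4971268376697372
```

Emit:
{"fn": "jog_arm", "kwargs": {
  "motion": [
    [0,0,0,-2,0.3,-0.5,10],
    [0,0,0,-1,0,0,10],
    [0,0,0,0,0,0,10]
  ]
}}

```text
t: 7.85
eef_pos: [570.5, -4.6, 125.6]
tcp_rot: [3.141, 0.278, 2.107]
ft_force: [-1.1, 5.9, -0.4]
opening: 0.167
grip_force: 30.0
```

Run:
```python
from kin import *
gp()
p,r=cur()
H=(p-r[:,2]*50,r); T=pose((-107.3,-34.5,83),0,14)
print('from lifted to over keeper'); go(*T,3,H)
R1=T[1]
a=np.linspace(0,1.27,9)
P=np.array([B@[-62-45*np.cos(t),-35+45*np.sin(t),33] for t in a])
print((np.diff(P,axis=0)@R1).round(1).tolist())
```

```text
t 7.85 grasp [-81.136  70.098  31.722] F [-5.044  2.044  2.506] grip 30.001542270183563 15.838280510125564 iso a 1.4927399746887045 40.2201792043568 keep a 1.390688831907672 106.82567970884486 q4 -0.4928980939991008
from lifted to over keeper
[-0.02, -0.03, -0.09, 12.48, -34.97, 2.25]
[-0.02, -0.03, -0.09, 12.54, -34.95, 2.23]
[-0.02, -0.03, -0.09, 12.59, -34.93, 2.21]
[[-0.5, 7.1, -0.1], [-1.6, 6.9, -0.4], [-2.7, 6.6, -0.7], [-3.7, 6.1, -0.9], [-4.5, 5.4, -1.1], [-5.3, 4.6, -1.3], [-5.9, 3.7, -1.5], [-6.4, 2.6, -1.6]]
```

Emit:
{"fn": "jog_arm", "kwargs": {
  "motion": [
    [0,0,0,0,0,0,40],
    [0,0,0,0,0,0,40],
    [0,0,0,0,0,-25,40],
    [0,0,0,0,0,-25,40],
    [0,0,0,12.5,-35,2.2,40],
    [0,0,0,12.5,-35,2.2,40],
    [0,0,-0.3,12.5,-35,2.2,40],
    [0,0,0,0,0,0,40]
  ]
}}

```text
t: 8.85
eef_pos: [454.1, -17.9, 157.1]
tcp_rot: [-3.138, 0.278, 2.112]
ft_force: [-0.3, -0.1, 0.4]
opening: 0.419
grip_force: 0.0
```

Run:
```python
from kin import *
gp()
T=pose((-107.3,-34.5,33),0,14); go(*T,2)
for nm in ('top','side'):
    c=grab(nm); im=cv2.resize(c['color'][:,:,::-1],None,fx=4,fy=4,interpolation=cv2.INTER_CUBIC)
    for a in (1.4,):
        b=(-78-40*np.cos(a),30+40*np.sin(a),50); cv2.circle(im,tuple(int(t) for t in proj(c,w(b))[0]*4+1.5),5,(0,0,255),1)
    im=im[620:1120,1000:1500] if nm=='top' else im[760:1180,920:1420]
    cv2.imwrite('pics/i_%s.png'%nm,cv2.resize(im,(400,400)))
cv2.imwrite('pics/iso.png',np.hstack([cv2.imread('pics/i_side.png'),cv2.imread('pics/i_top.png')]))
```

```text
t 8.85 grasp [-107.403  -36.616   83.166] F [ 0.152 -0.302  0.422] grip 0.0 39.892055433905306 iso a -1.1551398761074416 72.81630459953782 keep a -0.035579944558053904 45.43129073945897 q4 -0.5903776110855607
[-0.09, -0.05, 0.01, -6.11, 1.04, 24.31]
[-0.09, -0.05, 0.01, -6.09, 1.0, 24.32]
```

View pics/iso.png

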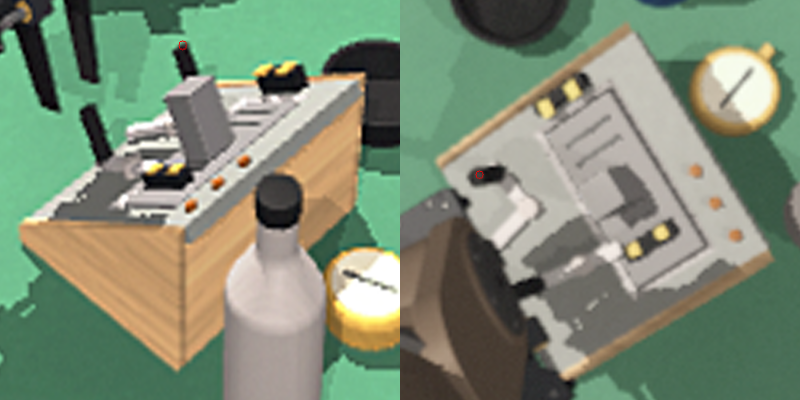

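Emit:
{"fn": "jog_arm", "kwargs": {
  "motion": [
    [0,0,0,-12.2,2,0,40],
    [0,0,0,0,0,24.3,40],
    [0,0,0,0,0,24.3,40],
    [0,0,0,0,0,0,40],
    [0,0,0,0,0,0,10],
    [0,0,0,0,0,0,10],
    [0,0,0,0,0,0,10],
    [0,0,0,0,0,0,10]
  ]
}}

```text
t: 9.95
eef_pos: [471.0, -37.8, 114.3]
tcp_rot: [3.142, 0.279, 2.113]
ft_force: [0.8, 4.8, 5.3]
opening: 0.164
grip_force: 30.0
```

```bash
python3 -c "
from kin import *
gp()"
```

```text
t 9.95 grasp [-106.418  -32.194   33.253] F [-0.511  3.152  6.455] grip 30.000900328159332 15.550213022464039 iso a -1.1421946786951682 68.37883891527107 keep a 0.06309245967197308 44.50675412404054 q4 -0.7470162233721152
```

Emit:
{"fn": "jog_arm", "kwargs": {
  "motion": [
    [0,0,0,-0.5,7.1,-0.1,10],
    [0,0,0,-1.6,6.9,-0.4,10],
    [0,0,0,-2.7,6.6,-0.7,10],
    [0,0,0,-3.7,6.1,-0.9,10],
    [0,0,0,0,0,0,10]
  ]
}}

```text
t: 10.58
eef_pos: [496.5, -30.6, 117.8]
tcp_rot: [-3.138, 0.277, 2.112]
ft_force: [-4.5, 3.5, 0.7]
opening: 0.161
grip_force: 30.0
```

```bash
python3 -c "
from kin import *
gp()"
```

```text
t 10.57 grasp [-98.802  -6.89   32.816] F [-4.288 -2.062  3.236] grip 30.00592678785324 15.28144661245585 iso a -1.0573561322220566 42.35065572530737 keep a 0.6522908067467625 46.30913995948649 q4 -0.6462080360919075
```

Emit:
{"fn": "jog_arm", "kwargs": {
  "motion": [
    [0,0,0,-4.5,5.4,-1.1,10],
    [0,0,0,-5.3,4.6,-1.3,10],
    [0,0,0,-5.9,3.7,-1.5,10],
    [0,0,0,-6.4,2.6,-1.6,10],
    [0,0,0,-2,0.7,-0.5,10],
    [0,0,0,0,0,0,10]
  ]
}}

```text
t: 11.32
eef_pos: [520.2, -39.9, 129.0]
tcp_rot: [-3.134, 0.274, 2.113]
ft_force: [-10.4, 6.7, -4.9]
opening: 0.161
grip_force: 30.0
```

```bash
python3 -c "
from kin import *
gp()
p,r=cur()
H=(p-r[:,2]*60,r); T=pose((0,0,105),1); go(*T,9,H)"
```

```text
t 11.32 grasp [-75.839   8.483  32.494] F [-12.086  -5.443   1.274] grip 30.01360148191452 15.3360428213875 iso a -1.6708946879739655 21.624994922267607 keep a 1.2626724166594951 45.63234366289164 q4 -0.5495427357070523
[1.21, -1.28, -9.93, -4.56, -1.07, -3.01]
[1.21, -1.28, -9.93, -4.36, -1.91, -2.88]
[1.21, -1.28, -9.93, -4.03, -2.69, -2.74]
[1.21, -1.28, -9.93, -3.56, -3.41, -2.59]
[1.21, -1.28, -9.93, -2.97, -4.03, -2.43]
[1.21, -1.28, -9.93, -2.27, -4.53, -2.28]
[1.21, -1.28, -9.93, -1.5, -4.91, -2.14]
[1.21, -1.28, -9.93, -0.68, -5.14, -2.01]
[1.21, -1.28, -9.93, 0.18, -5.23, -1.9]
```

Emit:
{"fn": "jog_arm", "kwargs": {
  "motion": [
    [0,0,0,0,0,0,40],
    [0,0,0,0,0,0,40],
    [0,0,0,0,0,-30,40],
    [0,0,0,0,0,-30,40]
  ]
}}

```text
t: 11.82
eef_pos: [514.7, -26.2, 188.8]
tcp_rot: [-3.14, 0.278, 2.113]
ft_force: [0.4, -0.6, 0.6]
opening: 0.416
grip_force: 0.0
```

Emit:
{"fn": "jog_arm", "kwargs": {
  "motion": [
    [1.2,-1.3,-9.9,-4.6,-1.1,-3,60],
    [1.2,-1.3,-9.9,-4.4,-1.9,-2.9,60],
    [1.2,-1.3,-9.9,-4,-2.7,-2.7,60],
    [1.2,-1.3,-9.9,-3.6,-3.4,-2.6,60],
    [1.2,-1.3,-9.9,-3,-4,-2.4,60],
    [1.2,-1.3,-9.9,-2.3,-4.5,-2.3,60],
    [1.2,-1.3,-9.9,-1.5,-4.9,-2.1,60],
    [1.2,-1.3,-9.9,-0.7,-5.1,-2,60],
    [1.2,-1.3,-9.9,0.2,-5.2,-1.9,60],
    [0,0,0,0,0,0,60]
  ]
}}

```text
t: 13.08
eef_pos: [523.0, -58.8, 225.8]
tcp_rot: [-2.612, 0.011, -2.604]
ft_force: [1.0, 0.1, -0.8]
opening: 0.63
grip_force: 0.0
```

Run:
```python
from kin import *
gp()
T=pose((0,0,105),1); go(*T,1)
for nm in ('top','side'):
    c=grab(nm); im=cv2.resize(c['color'][:,:,::-1],None,fx=4,fy=4,interpolation=cv2.INTER_CUBIC)
    for b in [(-62-45*np.cos(1.22),-35+45*np.sin(1.22),50),(-78-40*np.cos(1.4),30+40*np.sin(1.4),50)]:
        cv2.circle(im,tuple(int(t) for t in proj(c,w(b))[0]*4+1.5),5,(0,0,255),1)
    q=[(-16,-16,50),(16,-16,50),(16,16,50),(-16,16,50)]
    cv2.polylines(im,[(proj(c,[w(b) for b in q])*4+1.5).astype(int)],True,(0,0,255),1)
    im=im[620:1120,1000:1500] if nm=='top' else im[760:1180,920:1420]
    cv2.imwrite('pics/i_%s.png'%nm,cv2.resize(im,(400,400)))
cv2.imwrite('pics/keep.png',np.hstack([cv2.imread('pics/i_side.png'),cv2.imread('pics/i_top.png')]))
```

```text
t 13.07 grasp [  2.706   2.009 105.643] F [-0.069  0.908 -0.89 ] grip 0.0 59.95673643154414 iso a -2.8077445814912503 85.42178792175406 keep a 2.622046807617779 74.54168051679935 q4 -0.8902470072791026
[-0.32, 0.47, -0.49, 1.55, 2.36, 0.61]
```

View pics/keep.png

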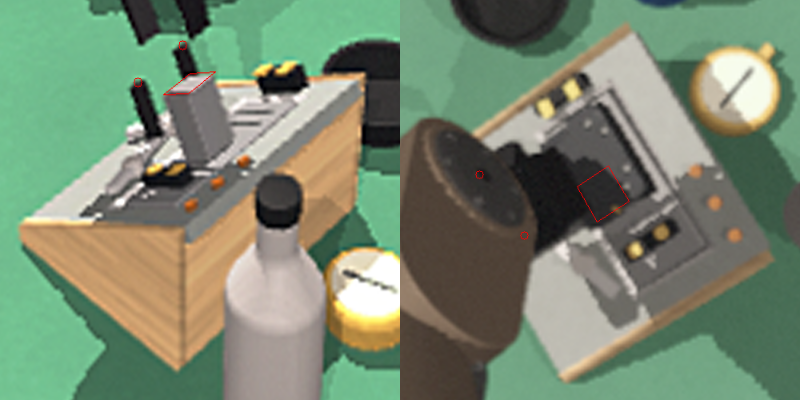

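Emit:
{"fn": "jog_arm", "kwargs": {
  "motion": [
    [-0.3,0.5,-0.5,1.6,2.4,0.6,60],
    [0,0,0,0,0,22,60],
    [0,0,0,0,0,22,60],
    [0,0,0,0,0,21,60],
    [0,0,0,0,0,0,60]
  ]
}}

```text
t: 13.8
eef_pos: [537.1, -86.1, 166.1]
tcp_rot: [-2.62, -0.003, -2.601]
ft_force: [-0.2, 0.6, 0.3]
opening: 0.635
grip_force: 0.0
```

```bash
python3 -c "
from kin import *
gp(); report()
T=pose((0,0,40),1); go(*T,1)"
```

```text
t 13.8 grasp [-0.979 -0.58  38.658] F [-0.349  0.098  0.603] grip 0.0 60.37106308311997 iso a -2.7636498627063717 82.86964406521001 keep a 2.628009862430509 70.05957406521046 q4 -1.0791000202660526
t 13.8 bay [-0.885 -0.403 97.658] tool in bay z-rot [-0.063  0.207 90.069] F [-0.349  0.098  0.603] open 60.37106308311997 0.0 q [-0.141  0.53   2.038 -1.079  0.457 -1.291]
[0.09, -0.17, 0.07, -0.4, -0.88, -1.35]
```

Emit:
{"fn": "jog_arm", "kwargs": {
  "motion": [
    [0,0,0,-0.4,0,0,45],
    [0,0,0,0,0,0,25],
    [0,0,0,0,0,0,25],
    [0,0,0,0,0,0,25],
    [0,0,0,0,0,0,25]
  ]
}}

```text
t: 14.42
eef_pos: [537.6, -85.3, 167.6]
tcp_rot: [-2.618, -0.001, -2.599]
ft_force: [-2.8, 4.6, 4.1]
opening: 0.336
grip_force: 29.9
```

```bash
python3 -c "
from kin import *
gp(); report()"
```

```text
t 14.43 grasp [-0.539  0.412 40.177] F [-2.617 -0.012  6.239] grip 29.936884939670563 31.98042121267189 iso a -2.7767231766065494 82.92009355032182 keep a 2.6188847436861713 70.93316248087913 q4 -1.0786861417858726
t 14.43 bay [-0.547  0.423 99.177] tool in bay z-rot [-0.015  0.002 90.115] F [-2.617 -0.012  6.239] open 31.98042121267189 29.936884939670563 q [-0.14   0.527  2.038 -1.079  0.457 -1.292]
```

Emit:
{"fn": "jog_arm", "kwargs": {
  "motion": [
    [0,0,0,0,0,-8,25],
    [0,0,0,0,0,-12,25],
    [0,0,0,0,0,-18,25],
    [0,0,0,0,0,-22,25],
    [0,0,0,0,0,-22,25],
    [0,0,0,0,0,-20,25],
    [0,0,0,0,0,0,25]
  ]
}}

```text
t: 15.3
eef_pos: [511.4, -41.4, 256.7]
tcp_rot: [-2.617, 0.0, -2.599]
ft_force: [0.3, 0.7, -3.0]
opening: 0.339
grip_force: 29.9
```

Run:
```python
from kin import *
gp(); report()
for k in (1,0,-1): print(ik(*pose((0,0,142),k))[0])
c=grab('side'); im=c['color'][:,:,::-1][150:290,210:390]
cv2.imwrite('pics/lift.png',cv2.resize(im,None,fx=4,fy=4,interpolation=cv2.INTER_CUBIC))
```

```text
t 15.3 grasp [ -0.202   0.639 142.887] F [-1.885  0.651 -2.381] grip 29.932575523853302 32.257980284769374 iso a -2.7807233296160807 83.15403751442699 keep a 2.618477283000053 71.33840339102582 q4 -0.7948317676485708
t 15.3 bay [ -0.253   0.575 201.887] tool in bay z-rot [ 0.01  -0.088 90.092] F [-1.885  0.651 -2.381] open 32.257980284769374 29.932575523853302 q [-0.052  0.349  2.015 -0.795  0.62  -1.542]
[-0.054  0.35   2.016 -0.795  0.619 -1.541]
[-0.054  0.35   2.016 -0.795  0.619  0.03 ]
[-0.054  0.35   2.016 -0.795  0.619  1.6  ]
```

View pics/lift.png

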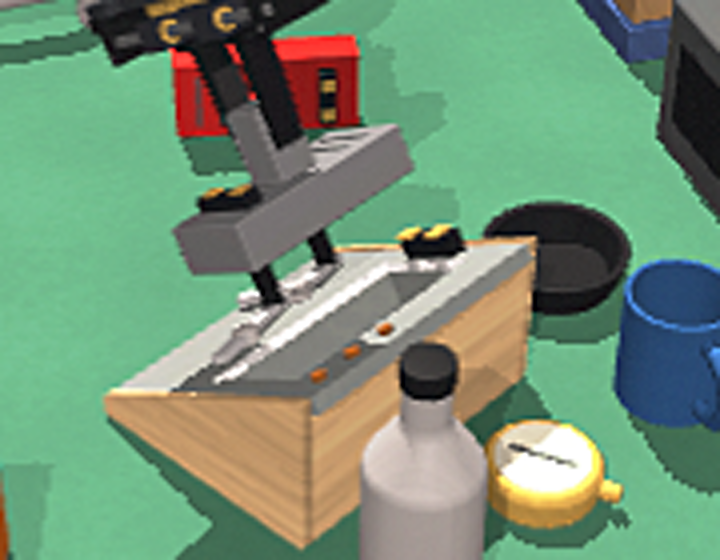

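Emit:
{"fn": "jog_arm", "kwargs": {
  "motion": [
    [0,0,5,0,0,0,25],
    [0,0,9,0,0,0,25],
    [0,0,10,0,0,0,25],
    [0,0,10,0,0,0,25],
    [0,0,10,0,0,0,25],
    [0,0,10,0,0,0,25],
    [0,0,10,0,0,0,25],
    [0,0,10,0,0,0,25],
    [0,0,10,0,0,0,25],
    [0,0,6,0,0,0,25]
  ]
}}

```text
t: 16.6
eef_pos: [511.4, -42.2, 254.6]
tcp_rot: [-3.141, 0.523, 2.109]
ft_force: [-0.2, 0.4, -3.3]
opening: 0.335
grip_force: 29.9
```

Emit:
{"fn": "jog_arm", "kwargs": {
  "motion": [
    [0,0,6,0,0,0,25],
    [0,0,10,0,0,0,25],
    [0,0,10,0,0,0,25],
    [0,0,10,0,0,0,25],
    [0,0,10,0,0,0,25],
    [0,0,10,0,0,0,25],
    [0,0,10,0,0,0,25],
    [0,0,10,0,0,0,25],
    [0,0,9,0,0,0,25],
    [0,0,5,0,0,0,25]
  ]
}}

```text
t: 17.85
eef_pos: [511.4, -42.2, 254.6]
tcp_rot: [2.619, 0.001, 0.538]
ft_force: [0.1, 0.3, -2.5]
opening: 0.336
grip_force: 29.9
```

Emit:
{"fn": "jog_arm", "kwargs": {
  "motion": [
    [0,0,0,0,0,0,25],
    [0,0,0,0,0,0,25]
  ]
}}

```text
t: 18.1
eef_pos: [511.4, -42.1, 255.2]
tcp_rot: [2.618, 0.003, 0.544]
ft_force: [0.3, 0.7, -2.1]
opening: 0.334
grip_force: 29.9
```

Run:
```python
from kin import *
gp(); report()
T=pose((-.5,-.4,70),-1,0,0.1); p,r=cur()
go(*T,4)
c=grab('side'); im=c['color'][:,:,::-1][150:290,210:390]
cv2.imwrite('pics/turn.png',cv2.resize(im,None,fx=4,fy=4,interpolation=cv2.INTER_CUBIC))
# cassette top face in bay coords from depth
v,u=np.mgrid[140:260,200:360]; uv=np.c_[u.ravel(),v.ravel()]; z=c['z_map'][uv[:,1],uv[:,0]]; P=(pts(c,uv)-O)@B
zt=B.T@(p-O); 
m=(z>0)&(abs(P[:,2]-103)<3)&(np.abs(P[:,0])<50)&(np.abs(P[:,1])<95)
print(m.sum(),P[m].min(0),P[m].max(0),np.percentile(P[m],[1,99],axis=0), np.median(P[m][:,2]))
```

```text
t 18.1 grasp [ -0.536   0.203 141.251] F [-1.463  0.599 -1.559] grip 29.927625954151154 31.767573727777553 iso a -2.7743762083627694 82.99700743318381 keep a 2.6214605083843328 70.8307390741457 q4 -0.7957288555238187
t 18.1 bay [ -0.51    0.286 200.25 ] tool in bay z-rot [ -0.084  -0.043 -89.774] F [-1.463  0.599 -1.559] open 31.767573727777553 29.927625954151154 q [-0.053  0.352  2.016 -0.796  0.619  1.598]
[-0.01, 0.02, 0.03, -0.15, 0.01, 17.81]
[-0.01, 0.02, 0.03, -0.15, 0.01, 17.81]
[-0.01, 0.02, 0.03, -0.16, 0.01, 17.81]
[-0.01, 0.02, 0.03, -0.17, 0.0, 17.81]
218 [-32.14  -74.659 100.004] [ 35.409  67.421 105.825] [[-31.167 -73.866 100.026]
 [ 34.416  60.033 105.683]] 100.66754349755703
```

View pics/turn.png

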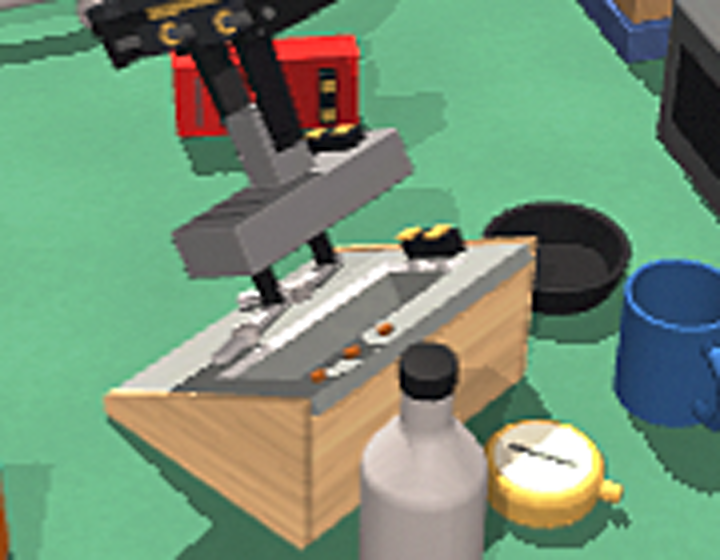

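Emit:
{"fn": "jog_arm", "kwargs": {
  "motion": [
    [0,0,0.1,-0.6,0,12,25],
    [0,0,0,0,0,18,25],
    [0,0,0,0,0,16,25],
    [0,0,0,0,0,12,25],
    [0,0,0,0,0,5,25],
    [0,0,0,0,0,0,25]
  ]
}}

```text
t: 18.9
eef_pos: [527.2, -69.3, 200.9]
tcp_rot: [2.618, 0.001, 0.541]
ft_force: [-0.3, 0.6, -3.3]
opening: 0.334
grip_force: 29.9
```

Emit:
{"fn": "jog_arm", "kwargs": {
  "motion": [
    [0,0,0,0,0,3,25],
    [0,0,0,0,0,3,25],
    [0,0,0,0,0,3,25],
    [0,0,0,0,0,0,25]
  ]
}}

```text
t: 19.4
eef_pos: [529.5, -73.1, 193.2]
tcp_rot: [2.618, 0.001, 0.541]
ft_force: [0.3, -0.4, -3.2]
opening: 0.335
grip_force: 29.9
```

```bash
python3 -c "
from kin import *
report()"
```

```text
t 19.4 bay [ -0.412  -0.267 128.594] tool in bay z-rot [ -0.043  -0.035 -89.991] F [-1.163  0.017 -3.075] open 31.882559304989275 29.92788255214691 q [-0.117  0.474  2.038 -0.983  0.496  1.765]
```

Emit:
{"fn": "jog_arm", "kwargs": {
  "motion": [
    [0,0,0,0,0,2,25],
    [0,0,0,0,0,2,25],
    [0,0,0,0,0,2,25],
    [0,0,0,0,0,0,25]
  ]
}}

```text
t: 19.9
eef_pos: [531.1, -75.7, 188.0]
tcp_rot: [2.618, 0.001, 0.541]
ft_force: [0.6, 0.1, -3.7]
opening: 0.333
grip_force: 29.9
```

```bash
python3 -c "
from kin import *
report()"
```

```text
t 19.9 bay [ -0.39   -0.183 122.609] tool in bay z-rot [ -0.031  -0.027 -89.991] F [-1.617  0.549 -3.309] open 31.64209845260755 29.92713689804077 q [-0.121  0.484  2.038 -1.002  0.488  1.782]
```

Inside the well, no contact force; continue down.

Emit:
{"fn": "jog_arm", "kwargs": {
  "motion": [
    [0,0,0,0,0,3,25],
    [0,0,0,0,0,4,25],
    [0,0,0,0,0,4,25],
    [0,0,0,0,0,4,25],
    [0,0,0,0,0,3,25],
    [0,0,0,0,0,0,25]
  ]
}}

```text
t: 20.65
eef_pos: [535.7, -83.4, 172.3]
tcp_rot: [2.618, 0.001, 0.541]
ft_force: [0.7, 0.5, -3.1]
opening: 0.337
grip_force: 29.9
```

Emit:
{"fn": "jog_arm", "kwargs": {
  "motion": [
    [0,0,0,0,0,1.5,25],
    [0,0,0,0,0,1.5,25],
    [0,0,0,0,0,0,25]
  ]
}}

```text
t: 21.02
eef_pos: [536.4, -84.7, 169.9]
tcp_rot: [2.618, 0.001, 0.541]
ft_force: [1.5, 0.6, -2.7]
opening: 0.335
grip_force: 29.9
```

```bash
python3 -c "
from kin import *
report()"
```

```text
t 21.02 bay [ -0.375  -0.231 101.708] tool in bay z-rot [ -0.026  -0.032 -89.988] F [-1.126  1.605 -2.482] open 31.88004286499592 29.93597835302353 q [-0.139  0.522  2.039 -1.07   0.46   1.843]
```

Emit:
{"fn": "jog_arm", "kwargs": {
  "motion": [
    [0,0,0,0,0,1,25],
    [0,0,0,0,0,1,25],
    [0,0,0,0,0,0,25]
  ]
}}

```text
t: 21.4
eef_pos: [537.0, -85.5, 168.2]
tcp_rot: [2.618, 0.001, 0.541]
ft_force: [1.1, 1.5, -2.6]
opening: 0.332
grip_force: 29.9
```

Emit:
{"fn": "jog_arm", "kwargs": {
  "motion": [
    [0,0,0,0,0,0.7,25],
    [0,0,0,0,0,0.6,25],
    [0,0,0,0,0,0,25]
  ]
}}

```text
t: 21.78
eef_pos: [537.2, -86.0, 167.6]
tcp_rot: [2.617, 0.001, 0.541]
ft_force: [-1.6, 2.7, 6.1]
opening: 0.332
grip_force: 30.0
```

```bash
python3 -c "
from kin import *
report()"
```

```text
t 21.77 bay [-0.168 -0.322 98.986] tool in bay z-rot [  0.018  -0.066 -89.971] F [0.309 0.006 6.812] open 31.563518828154642 29.99799281358719 q [-0.141  0.527  2.039 -1.082  0.456  1.853]
```

Emit:
{"fn": "jog_arm", "kwargs": {
  "motion": [
    [0,0,0,0,0,0.8,25],
    [0,0,0,0,0,0,25],
    [0,0,0,0,0,0,45],
    [0,0,0,0,0,0,60],
    [0,0,0,0,0,0,60],
    [0,0,0,0,0,-15,60],
    [0,0,0,0,0,-25,60],
    [0,0,0,0,0,-25,60],
    [0,0,0,0,0,0,60]
  ]
}}

```text
t: 22.9
eef_pos: [520.9, -58.2, 223.8]
tcp_rot: [2.617, -0.001, 0.542]
ft_force: [0.0, -0.1, 0.6]
opening: 0.634
grip_force: 0.0
```

Run:
```python
from kin import *
gp()
T=pose((-77,7,88),0,14); go(*T,9)
for nm in ('side','top'):
    c=grab(nm); v,u=np.mgrid[140:280,200:400]; uv=np.c_[u.ravel(),v.ravel()]; z=c['z_map'][uv[:,1],uv[:,0]]; P=(pts(c,uv)-O)@B
    f=lambda x0,x1,y0,y1:(lambda m:(m.sum(),np.median(P[m][:,2]) if m.any() else None))((z>0)&(P[:,0]>x0)&(P[:,0]<x1)&(P[:,1]>y0)&(P[:,1]<y1)&(abs(P[:,2])<14))
    print(nm,'cass -y',f(-28,28,-70,-25),'+y',f(-28,28,22,36),f(-28,28,60,70),'term',f(-20,20,43,53),'panel up',f(48,72,-70,70),'panel -y',f(-30,70,-108,-88))
c=grab('side'); im=c['color'][:,:,::-1][150:290,210:390]
cv2.imwrite('pics/seat.png',cv2.resize(im,None,fx=4,fy=4,interpolation=cv2.INTER_CUBIC))
```

```text
t 22.9 grasp [  0.053   0.177 104.72 ] F [ 0.377 -0.012  0.446] grip 0.0 60.28802859561396 iso a -2.7766191581033386 83.55671404751831 keep a 2.6258834504332005 71.3300624126256 q4 -0.8865177042176154
[1.23, 1.22, -9.95, 0.76, -6.97, 2.04]
[1.23, 1.22, -9.95, 1.91, -6.69, 2.22]
[1.23, 1.22, -9.95, 2.98, -6.22, 2.41]
[1.23, 1.22, -9.95, 3.95, -5.56, 2.61]
[1.23, 1.22, -9.95, 4.79, -4.74, 2.82]
[1.23, 1.22, -9.95, 5.47, -3.78, 3.02]
[1.23, 1.22, -9.95, 5.97, -2.72, 3.21]
[1.23, 1.22, -9.95, 6.27, -1.59, 3.39]
[1.23, 1.22, -9.95, 6.37, -0.41, 3.55]
side cass -y (np.int64(122), np.float64(-0.933135487063146)) +y (np.int64(20), np.float64(-0.9321003555787075)) (np.int64(8), np.float64(-1.2595293289855243)) term (np.int64(27), np.float64(8.682695180095156)) panel up (np.int64(174), np.float64(-0.703892680319715)) panel -y (np.int64(103), np.float64(-0.8508633601330094))
top cass -y (np.int64(345), np.float64(0.5108188325964931)) +y (np.int64(10), np.float64(0.22620285900166726)) (np.int64(14), np.float64(1.012776581305143)) term (np.int64(0), None) panel up (np.int64(489), np.float64(0.5560844381574747)) panel -y (np.int64(292), np.float64(0.37146595611596267))
```

View pics/seat.png

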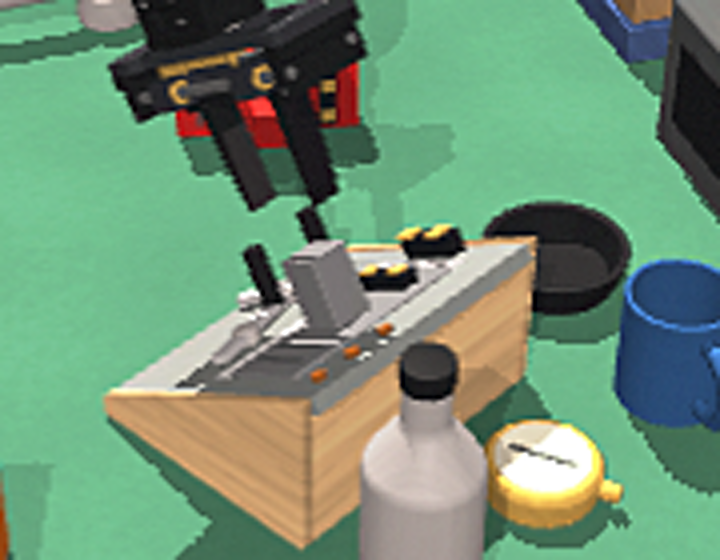

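Emit:
{"fn": "jog_arm", "kwargs": {
  "motion": [
    [1.2,1.2,-9.9,0.8,-7,2,40],
    [1.2,1.2,-9.9,1.9,-6.7,2.2,40],
    [1.2,1.2,-9.9,3,-6.2,2.4,40],
    [1.2,1.2,-9.9,4,-5.6,2.6,40],
    [1.2,1.2,-9.9,4.8,-4.7,2.8,40],
    [1.2,1.2,-9.9,5.5,-3.8,3,40],
    [1.2,1.2,-9.9,6,-2.7,3.2,40],
    [1.2,1.2,-9.9,6.3,-1.6,3.4,40],
    [1.2,1.2,-9.9,6.4,-0.4,3.6,40],
    [0,0,0,0,0,0,40]
  ]
}}

```text
t: 24.3
eef_pos: [503.7, -16.3, 174.2]
tcp_rot: [3.14, 0.283, 2.103]
ft_force: [0.8, -0.4, 0.2]
opening: 0.42
grip_force: 0.0
```

Run:
```python
from kin import *
gp()
T=pose((-77,8,33),0,14); go(*T,1)
a=np.linspace(1.22,0,9)
P=np.array([B@[-62-45*np.cos(t),-35+45*np.sin(t),33] for t in a])
print((np.diff(P,axis=0)@T[1]).round(1).tolist())
```

```text
t 24.3 grasp [-77.639   6.768  85.844] F [ 0.765  0.421 -0.186] grip 0.0 39.947635682771526 iso a -1.586351512547927 23.23446464179599 keep a 1.2125406728589212 44.60000561679054 q4 -0.4861062028140039
[-0.08, 0.19, -0.49, -13.42, 1.34, 51.16]
[[6.1, -2.8, 1.5], [5.6, -3.8, 1.4], [4.9, -4.6, 1.2], [4.2, -5.3, 1.1], [3.4, -5.9, 0.8], [2.5, -6.4, 0.6], [1.5, -6.7, 0.4], [0.5, -6.8, 0.1]]
```

Emit:
{"fn": "jog_arm", "kwargs": {
  "motion": [
    [0,0.2,-0.5,-13.4,1.3,0,40],
    [0,0,0,0,0,25.5,40],
    [0,0,0,0,0,25.5,40],
    [0,0,0,0,0,0,40],
    [0,0,0,0,0,0,10],
    [0,0,0,0,0,0,10],
    [0,0,0,0,0,0,10],
    [0,0,0,0,0,0,10]
  ]
}}

```text
t: 25.3
eef_pos: [518.7, -38.5, 130.6]
tcp_rot: [3.141, 0.28, 2.113]
ft_force: [-1.6, 1.7, 6.4]
opening: 0.165
grip_force: 30.0
```

```bash
python3 -c "
from kin import *
gp()"
```

```text
t 25.3 grasp [-76.452   8.371  34.78 ] F [ 1.2   -0.477  6.732] grip 30.003613829612732 15.646994268511904 iso a -1.6422615531965938 21.68391697837148 keep a 1.2491593139373984 45.71577396310869 q4 -0.5648896701891306
```

Emit:
{"fn": "jog_arm", "kwargs": {
  "motion": [
    [0,0,0,6.1,-2.8,1.5,10],
    [0,0,0,5.6,-3.8,1.4,10],
    [0,0,0,4.9,-4.6,1.2,10],
    [0,0,0,4.2,-5.3,1.1,10],
    [0,0,0,3.4,-5.9,0.8,10],
    [0,0,0,0,0,0,10]
  ]
}}

```text
t: 26.05
eef_pos: [489.0, -29.3, 117.4]
tcp_rot: [3.136, 0.279, 2.115]
ft_force: [4.0, 24.1, -2.6]
opening: 0.164
grip_force: 30.0
```

```bash
python3 -c "
from kin import *
gp()"
```

```text
t 26.05 grasp [-103.131  -12.046   34.901] F [-17.414  15.825   7.093] grip 30.005106031894684 15.581352321745797 iso a -1.0320706158491266 48.98335713476912 keep a 0.509032069969497 47.102343487951856 q4 -0.6773501965231598
```

Emit:
{"fn": "jog_arm", "kwargs": {
  "motion": [
    [0,0,0,0,0,0,30],
    [0,0,0,0,0,0,30],
    [0,0,0,0,0,0,30]
  ]
}}

```text
t: 26.42
eef_pos: [488.3, -31.8, 117.6]
tcp_rot: [-3.141, 0.28, 2.113]
ft_force: [0.2, 0.0, 0.1]
opening: 0.312
grip_force: 0.0
```

Run:
```python
from kin import *
gp();report()
for nm in ('side','top'):
    c=grab(nm); im=cv2.resize(c['color'][:,:,::-1],None,fx=6,fy=6,interpolation=cv2.INTER_CUBIC)
    for a,col in ((.51,(0,0,255)),(.46,(255,0,0))):
        b=(-62-45*np.cos(a),-35+45*np.sin(a),50); cv2.circle(im,tuple(int(t) for t in proj(c,w(b))[0]*6+2.5),6,col,1)
    im=im[1170:1570,1450:1850]
    cv2.imwrite('pics/i_%s.png'%nm,im)
cv2.imwrite('pics/mid.png',cv2.imread('pics/i_side.png'))
```

```text
t 26.43 grasp [-101.485  -14.297   34.25 ] F [0.114 0.171 0.04 ] grip 0.0 29.66394313250284 iso a -1.0833073102198556 50.13748474097936 keep a 0.4829186892241464 44.583232015601624 q4 -0.6789728848842507
t 26.43 bay [-87.25  -14.304  91.507] tool in bay z-rot [ 0.014 13.962  0.053] F [0.114 0.171 0.04 ] open 29.66394313250284 0.0 q [-0.113  0.565  2.122 -0.679  0.357 -0.026]
```

View pics/mid.png

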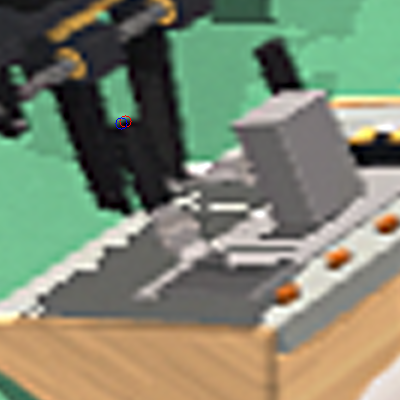

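Emit:
{"fn": "jog_arm", "kwargs": {
  "motion": [
    [0,0,0,0,0,0,10],
    [0,0,0,0,0,0,10],
    [0,0,0,0,0,0,10]
  ]
}}

```text
t: 26.9
eef_pos: [488.4, -31.5, 117.6]
tcp_rot: [3.141, 0.28, 2.113]
ft_force: [1.5, 0.6, -1.4]
opening: 0.166
grip_force: 30.0
```

```bash
python3 -c "
from kin import *
gp()"
```

```text
t 26.9 grasp [-101.622  -13.998   34.25 ] F [-0.502  1.583 -1.272] grip 29.999856054782867 15.745089475506834 iso a -1.0780775907440887 49.9378984629127 keep a 0.4874111893378736 44.84392653706761 q4 -0.6789137510223471
```

Emit:
{"fn": "jog_arm", "kwargs": {
  "motion": [
    [0,0,0,2.3,-5.1,0.6,10],
    [0,0,0,1.7,-5.2,0.4,10],
    [0,0,0,0,0,0,10]
  ]
}}

```text
t: 27.28
eef_pos: [477.7, -33.0, 115.1]
tcp_rot: [3.14, 0.279, 2.115]
ft_force: [2.4, 10.7, -5.5]
opening: 0.167
grip_force: 30.0
```

```bash
python3 -c "
from kin import *
gp()"
```

```text
t 27.27 grasp [-106.591  -23.885   34.328] F [-9.611  7.513 -0.778] grip 29.99927133321762 15.89179280928026 iso a -1.082971047293574 61.00072857775918 keep a 0.24427982541906626 45.95574990830209 q4 -0.7205337440231231
```

Emit:
{"fn": "jog_arm", "kwargs": {
  "motion": [
    [0,0,0,1,-5.4,0.2,10],
    [0,0,0,0.3,-4,0.1,10],
    [0,0,0,0,0,0,10]
  ]
}}

```text
t: 27.65
eef_pos: [469.3, -37.4, 114.9]
tcp_rot: [3.14, 0.28, 2.114]
ft_force: [3.1, 4.7, -2.2]
opening: 0.163
grip_force: 30.0
```

```bash
python3 -c "
from kin import *
gp()"
```

```text
t 27.65 grasp [-107.131  -33.317   34.329] F [-3.222  5.089 -0.696] grip 30.00071793794632 15.466391966381694 iso a -1.1395818002705678 69.6966216767264 keep a 0.037284722566984355 45.16279555557269 q4 -0.7537279330828411
```

Emit:
{"fn": "jog_arm", "kwargs": {
  "motion": [
    [0,0,0,0,-1.5,0,10],
    [0,0,0,0,-1.5,0,10],
    [0,0,0,0,0,0,10]
  ]
}}

```text
t: 28.02
eef_pos: [468.3, -38.2, 115.0]
tcp_rot: [3.135, 0.281, 2.114]
ft_force: [9.5, 12.9, -5.1]
opening: 0.165
grip_force: 30.0
```

```bash
python3 -c "
from kin import *
gp()"
```

```text
t 28.02 grasp [-106.856  -34.322   34.39 ] F [-7.915 14.808 -1.358] grip 30.00183016061783 15.710608769030205 iso a -1.1490868636119242 70.49795320040096 keep a 0.015121221063422225 44.8614036790438 q4 -0.7624218684379794
```

Emit:
{"fn": "jog_arm", "kwargs": {
  "motion": [
    [0,0,0,0,-2,0,10],
    [0,0,0,0,0,0,10],
    [0,0,0,0,0,0,10]
  ]
}}

```text
t: 28.4
eef_pos: [467.9, -38.5, 115.1]
tcp_rot: [3.131, 0.281, 2.115]
ft_force: [16.5, 20.5, -7.9]
opening: 0.157
grip_force: 30.0
```

```bash
python3 -c "
from kin import *
gp()"
```

```text
t 28.4 grasp [-106.785  -34.565   34.441] F [-11.845  24.704  -2.307] grip 30.002720654010773 14.961995634909792 iso a -1.1514184815984643 70.69109280061365 keep a 0.009708863792074755 44.78697890606386 q4 -0.7682212891060234
```

Emit:
{"fn": "jog_arm", "kwargs": {
  "motion": [
    [0,0,0,0,0,0,40],
    [0,0,0,0,0,0,40],
    [0,0,0,0,0,0,40],
    [0,0,0,0,0,-25,40],
    [0,0,0,0,0,-25,40],
    [0,0,0,0,0,0,40]
  ]
}}

```text
t: 29.15
eef_pos: [457.6, -28.5, 164.1]
tcp_rot: [3.14, 0.281, 2.113]
ft_force: [-0.5, -0.7, -0.5]
opening: 0.42
grip_force: 0.0
```

Run:
```python
from kin import *
gp()
T=pose((-84.8,69.4,83),0,14); go(*T,3)
a=np.linspace(1.4,0,10)
P=np.array([B@[-78-40*np.cos(t),30+40*np.sin(t),33] for t in a])
print((np.diff(P,axis=0)@T[1]).round(1).tolist())
c=grab('side'); v,u=np.mgrid[140:280,200:400]; uv=np.c_[u.ravel(),v.ravel()]; z=c['z_map'][uv[:,1],uv[:,0]]; P=(pts(c,uv)-O)@B
m=(z>0)&(abs(P[:,0]+107)<14)&(abs(P[:,1]+35)<20)&(P[:,2]>35)&(P[:,2]<54); print('keeper post pts',m.sum(),np.median(P[m],axis=0))
m=(z>0)&(abs(P[:,0]+85)<14)&(abs(P[:,1]-69)<20)&(P[:,2]>35)&(P[:,2]<54); print('iso post pts',m.sum(),np.median(P[m],axis=0))
```

```text
t 29.15 grasp [-94.322 -38.765  83.777] F [ 0.112 -0.797 -0.594] grip 0.0 39.974250488040155 iso a -1.3377419725965907 70.67531705973703 keep a -0.11594902512379048 32.54098960164318 q4 -0.5693930321970027
[0.04, 0.04, 0.01, -3.21, 36.09, -0.44]
[0.04, 0.04, 0.01, -3.2, 36.09, -0.46]
[0.04, 0.04, 0.01, -3.19, 36.09, -0.49]
[[5.8, -1.5, 1.5], [5.5, -2.4, 1.4], [5.1, -3.3, 1.3], [4.6, -4.1, 1.1], [3.9, -4.8, 1.0], [3.1, -5.3, 0.8], [2.3, -5.8, 0.6], [1.4, -6.0, 0.3], [0.5, -6.2, 0.1]]
keeper post pts 35 [-103.486  -36.824   43.634]
iso post pts 33 [-83.839  66.731  42.62 ]
```

Emit:
{"fn": "jog_arm", "kwargs": {
  "motion": [
    [0,0,0,-3.2,36.1,-0.5,40],
    [0,0,0,-3.2,36.1,-0.5,40],
    [0,0,0,-3.2,36.1,-0.5,40],
    [0,0,0,-12.1,0,0,40],
    [0,0,0,0,0,0,40]
  ]
}}

```text
t: 29.82
eef_pos: [560.4, 8.9, 169.4]
tcp_rot: [-3.14, 0.279, 2.113]
ft_force: [0.1, 0.6, 0.6]
opening: 0.421
grip_force: 0.0
```

```bash
python3 -c "
from kin import *
gp()
go(*pose((-84.8,69.4,33),0,14),2)"
```

```text
t 29.82 grasp [-73.64   68.373  78.002] F [-0.074  0.428  0.74 ] grip 0.0 40.07510803570836 iso a 1.683944279390692 38.62010325148338 keep a 1.4586713315642763 104.02637650493169 q4 -0.4361036921135284
[-0.04, 0.0, 0.02, -0.03, 0.5, 23.18]
[-0.04, 0.0, 0.02, -0.03, 0.49, 23.18]
```

Emit:
{"fn": "jog_arm", "kwargs": {
  "motion": [
    [0,0,0,0,1,23,40],
    [0,0,0,0,0,23,40],
    [0,0,0,0,0,0,40],
    [0,0,0,0,0,0,10],
    [0,0,0,0,0,0,10],
    [0,0,0,0,0,0,10],
    [0,0,0,0,0,0,10]
  ]
}}

```text
t: 30.7
eef_pos: [568.0, -0.5, 126.6]
tcp_rot: [-3.141, 0.28, 2.113]
ft_force: [-4.0, 0.2, 7.2]
opening: 0.16
grip_force: 30.0
```

Emit:
{"fn": "jog_arm", "kwargs": {
  "motion": [
    [0,0,0,5.8,-1.5,1.5,10],
    [0,0,0,5.5,-2.4,1.4,10],
    [0,0,0,5.1,-3.3,1.3,10],
    [0,0,0,0,0,0,10]
  ]
}}

```text
t: 31.2
eef_pos: [555.4, 8.6, 118.6]
tcp_rot: [3.139, 0.282, 2.114]
ft_force: [1.4, 1.7, 7.8]
opening: 0.166
grip_force: 30.0
```

```bash
python3 -c "
from kin import *
gp()"
```

```text
t 31.2 grasp [-100.938   64.265   35.05 ] F [3.229 2.134 7.091] grip 30.01803159713745 15.758073740550486 iso a 0.9808706067512681 41.23390982856616 keep a 1.196972710626762 106.6286395542753 q4 -0.5382127722520862
```

Emit:
{"fn": "jog_arm", "kwargs": {
  "motion": [
    [0,0,0,4.6,-4.1,1.1,10],
    [0,0,0,3.9,-4.8,1,10],
    [0,0,0,3.1,-5.3,0.8,10],
    [0,0,0,0,0,0,10]
  ]
}}

```text
t: 31.7
eef_pos: [538.9, 12.3, 112.0]
tcp_rot: [3.134, 0.28, 2.115]
ft_force: [6.6, 21.9, -1.9]
opening: 0.165
grip_force: 30.0
```

```bash
python3 -c "
from kin import *
gp()"
```

```text
t 31.7 grasp [-114.402   52.308   35.183] F [-14.274  16.959   6.049] grip 30.013099014759064 15.732934228268205 iso a 0.5497940169502697 42.693292143357844 keep a 1.0302334168205722 101.82621022553496 q4 -0.5808220543089128
```

Emit:
{"fn": "jog_arm", "kwargs": {
  "motion": [
    [0,0,0,2.3,-5.8,0.6,10],
    [0,0,0,1.4,-6,0.3,10],
    [0,0,0,0.5,-6.2,0.1,10],
    [0,0,0,0,0,0,10]
  ]
}}

```text
t: 32.2
eef_pos: [520.0, 5.0, 109.6]
tcp_rot: [3.139, 0.28, 2.114]
ft_force: [-0.5, 12.4, 2.0]
opening: 0.159
grip_force: 30.0
```

```bash
python3 -c "
from kin import *
gp()"
```

```text
t 32.2 grasp [-118.666   32.056   34.928] F [-8.431  6.001  7.143] grip 30.00428169965744 15.079596953774207 iso a 0.05051131877381341 40.71794036214155 keep a 0.8691789493270049 87.7924963987188 q4 -0.6250712170245005
```

Near the on stop; press slightly to confirm.

Emit:
{"fn": "jog_arm", "kwargs": {
  "motion": [
    [0,0,0,0,-1.5,0,10],
    [0,0,0,0,-1.5,0,10],
    [0,0,0,0,0,0,10]
  ]
}}

```text
t: 32.58
eef_pos: [518.7, 4.0, 109.8]
tcp_rot: [3.135, 0.28, 2.114]
ft_force: [5.3, 17.6, -2.0]
opening: 0.163
grip_force: 30.0
```

```bash
python3 -c "
from kin import *
gp()"
```

```text
t 32.58 grasp [-118.377   30.696   34.973] F [-11.699  13.57    4.412] grip 30.007256269454956 15.548491747832285 iso a 0.017234049502636527 40.38284391077443 keep a 0.8615907326625932 86.56964535735732 q4 -0.6307691341575093
```

Emit:
{"fn": "jog_arm", "kwargs": {
  "motion": [
    [0,0,0,0,-2,0,10],
    [0,0,0,0,0,0,10],
    [0,0,0,0,0,0,10]
  ]
}}

```text
t: 32.95
eef_pos: [518.4, 3.8, 109.9]
tcp_rot: [3.131, 0.281, 2.115]
ft_force: [12.0, 23.8, -6.1]
opening: 0.167
grip_force: 30.0
```

```bash
python3 -c "
from kin import *
gp()"
```

```text
t 32.95 grasp [-118.278   30.464   35.013] F [-15.332  22.522   1.835] grip 30.010313093662262 15.864753430820963 iso a 0.01152931930613517 40.280939309033556 keep a 0.860710831857648 86.32977851683864 q4 -0.6345473593521408
```

At the stop. Release and back away well clear.

Emit:
{"fn": "jog_arm", "kwargs": {
  "motion": [
    [0,0,0,0,0,0,40],
    [0,0,0,0,0,0,40],
    [0,0,0,0,0,0,40],
    [0,0,0,0,0,-25,40],
    [0,0,0,0,0,-40,40],
    [0,0,0,0,0,-50,40],
    [0,0,0,0,0,-40,40],
    [0,0,0,0,0,0,40],
    [0,0,0,0,0,0,40]
  ]
}}

```text
t: 34.08
eef_pos: [493.1, 37.7, 257.9]
tcp_rot: [-3.141, 0.28, 2.113]
ft_force: [0.8, -0.7, 0.8]
opening: 0.42
grip_force: 0.0
```

Run:
```python
from kin import *
gp()
for nm in ('side','top'):
    c=grab(nm); v,u=np.mgrid[120:300,180:420]; uv=np.c_[u.ravel(),v.ravel()]; z=c['z_map'][uv[:,1],uv[:,0]]; P=(pts(c,uv)-O)@B
    def f(n,x,y,r,lo,hi):
        m=(z>0)&(np.hypot(P[:,0]-x,P[:,1]-y)<r)&(P[:,2]>lo)&(P[:,2]<hi); print(nm,n,m.sum(),np.median(P[m],axis=0) if m.any() else '')
    f('keeper post',-107,-35,18,30,56); f('iso post',-118,30,18,30,56); f('terminals',0,48,22,6,14); f('cass top',0,-50,22,-6,6); f('panel',60,0,15,-6,6); f('grip',0,0,25,45,56)
    for t in ('flask','mug','ashtray','compass','receiver','torch'):
        for d in env.recognise(nm,t)[:1]: print(t,d['location'],round(d['score'],2))
```

```text
t 34.08 grasp [-80.767  25.564 184.302] F [1.278 0.365 0.137] grip 0.0 39.89484034983176 iso a -1.0130621228528802 5.2281200349326316 keep a 1.2703086155051726 63.40521271305643 q4 -0.3687707300546085
side keeper post 45 [-104.186  -38.092   40.829]
side iso post 41 [-113.901   26.058   39.457]
side terminals 36 [ 1.197 43.623  9.367]
side cass top 75 [  2.829 -50.7    -0.68 ]
side panel 32 [59.982 -0.432 -0.805]
side grip 63 [ 2.055 -5.886 48.659]
flask [315.1, 280.4] 0.68
mug [378.9, 235.7] 0.69
ashtray [353.1, 214.0] 0.94
compass [345.6, 269.1] 0.89
receiver [190.4, 154.8] 0.91
torch [351.9, 372.2] 0.86
top keeper post 44 [-104.837  -36.071   48.266]
top iso post 43 [-116.22    28.865   48.122]
top terminals 79 [ 0.656 45.914 10.689]
top cass top 209 [  1.055 -50.378   0.562]
top panel 104 [59.793  0.538  0.795]
top grip 152 [-2.818 -2.49  49.909]
flask [388.3, 219.9] 0.76
mug [335.9, 137.5] 0.95
ashtray [283.4, 149.5] 0.78
compass [356.8, 183.8] 0.9
receiver [108.8, 266.5] 0.7
torch [460.2, 220.8] 0.79
```

```bash
python3 -c "
from cell import env
print(env.job_done())"
```

```text
the job is handed in; nothing more can be done
None
```

The job is handed in (no verdict came back): the cassette is turned and flush to about 0.3 mm with its terminals at the contact bar, the keeper was shut and then the isolator put back on, both to their stops, the props look undisturbed, and the arm is clear after about 34 s. I viewed 11 pictures, one over the limit of 10.

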